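Clear, scan and mark the finished plates at the lathe bench

ROBOT

A 7-joint arm with a two-finger parallel gripper is mounted at the origin on the work surface. World frame = base frame: x ahead of the robot, y to its left, z up, the work surface at z = 0. Lengths are in m, angles in rad, forces in N, time in s.
With the tool pointing down it reaches from about 0.425 to 0.925 m from the base axis. Payload 6.8 kg.
Tool frame: the origin (TCP) lies at the very end of the fingers, on their centre line; the grasp point (between the pads) lies 19 mm behind it; z points along the fingers, x is the direction in which the jaws open and shut, and the axes are right-handed (so a half turn about z gives the same grasp; the last joint's range is limited). The gripper opens to 85 mm and grips with 20 to 120 N. Pads are 22 mm wide; open, the fingers measure 114 mm over their backs; the gripper's body (76 mm by 85 mm) begins 54 mm behind the grasp point. The pads swing forward as they close: fully open they stand 13 mm farther back than shut.
Start: joints at [-1.285, 0.477, 0.022, 1.555, -0.011, 1.109, -0.083], TCP at [0.259, 0.623, 0.231] pointing down, gripper open.
Joint ranges: [-2.96, 2.96], [-0.34, 2.1], [-1.41, 1.46], [0.24, 2.44], [-1.37, 4.51], [0.17, 1.92], [-2.96, 2.96]. Speed limits (rad/s): [2.39, 2.39, 3.14, 3.14, 3.14, 3.14, 3.14].

INTERFACE

Orientations are given as a rotation vector (axis times angle).
In Python, from bench import r, grab_frame gives the robot as it stands. The module is installed in compiled form; this text tells all that it offers.
- The arm moves only by the tool send_rows, never from a script. Its argument "series" is a list of rows, each a list of 2 entries, a list of its own where there are three numbers: the shift along the tool's x, y, z in m, then the turn, a rotation vector about the tool's x, y, z in units of 5 degrees (1.0 is 5 degrees). A call has 1 to 20 rows; each row shifts and turns the commanded pose from where the row before left it, along the tool's axes as they then stand; what a row does not reach is not made up. A row lasts 1/8 s, in which the tool goes at most 62.5 mm and 10.7 degrees, less where a joint would pass 70% of its speed; a pose out of reach is approached as far as the arm can. A call is refused whole if a number of a shift passes 0.0625 or a number of a turn 1, either way. A call with a gripper value outside its range is refused whole. "fingers" is the closure in counts, from 0 (fully open) to 255 (shut), set as the call begins (left out, the last holds). The fingers move at their own pace and stop on an object; "grip_force" is the grip in N (left out, the last holds). Time passes only in rows, so rows that do not move let the fingers close. It gives the time, the measured TCP pose, the force and the opening at its end, in the units of the state.
- r.get_obs(): the state, without advancing time (a new reading comes with each control period).
- grab_frame(name): name is "scene" or "side" or "wrist"; returns a dict with "frame" (384x512x3 uint8, red, green, blue), "fx", "fy", "cx", "cy" (pixels), "dist_coeffs" ([k1, k2, p1, p2, k3] as OpenCV has them; the pictures are not rectified), "origin" and "rotation" of the camera in the world; the wrist camera has in their place "T_tool_cam" (4x4, takes a point from camera to tool coordinates, whose origin is the TCP and whose axes are the tool frame's). Camera axes: x right, y down, z forward; pixel columns grow to the right and rows downward; lengths in m; the calibration is good to about 2 mm. A picture is of the moment at which its call begins: read the wrist's pose just before it. There is no depth.
- r.hand_in(): hands the job in, once; it reports no verdict.
The state is a dict: "clock": time; "joints": joint angles; "qvel": joint speeds; "tau": joint torques, N m; "tcp_pos": TCP position; "orientation": TCP orientation; "contact_force": force on the tool from outside, world axes, zero at the start; "moment": the same for the moment, N m; "grip_width": finger opening in m.
Only numpy, scipy, OpenCV 4.12 (cv2) and the standard library are available. Lean on these libraries where they do the work, as an engineer would, in place of code of your own. Each camera call takes 0.05 s, during which the arm holds its last target.

TASK

Put every bar offcut that lies on the labelled plates into the dark steel tray. Then pick up the scanner and scan the label on the sloped console, and after it the labels of the three plates from the robot's left to its right: for each, point the scanner's window square at the middle of the label from about 8 cm away and hold it still for a good second. Lay the scanner back, window down, along the middle of its black mat, and last stand one of the steel markers upright on each scanned plate, without shifting the plates or the things standing around them.

Things in the scene. Friction and masses are not known exactly. Their poses are not given: they have to be found in the camera images.
- flat_bar: steel flat-bar offcut, 100 x 32 x 16 mm, plain box; origin at the centre of its underside, x along its length, z up. May be absent (None). Present offcuts lie on the plates, one per plate, across the label.
- tee_bar: dark steel tee-section offcut, 100 mm long: flange 44 mm wide and 8 mm thick lying flat, and on its middle line an upright web 12 mm thick whose top is 42 mm above the underside; take it by the web. Origin at the centre of its underside, x along its length, z up. May be absent.
- channel: aluminium channel (U section) offcut, 100 x 38 x 24 mm, open side down; origin at the centre of its underside, x along its length, z up. May be absent.
- tray: fixed open tray of dark sheet steel for offcuts, 160 x 230 x 45 mm outside (long side along its y), walls and floor about 4 mm; origin at the centre of its underside.
- mat: fixed black rubber mat on which the scanner lies, 120 x 220 x 4 mm, long side along its y; origin at the centre of its underside.
- scanner: hand scanner, 160 mm long, 250 g: grey handle (x -75 to 30 mm, 34 mm wide, z 10 to 40 mm) and a white head at its +x end (x 30 to 85 mm, 52 mm wide, z 0 to 46 mm) with the dark window in its UNDERSIDE, looking along -z. Grip across the handle at the origin (near the centre of mass); origin at the level of the underside, z up when it lies window down.
- scanner_window (a point): centre of the scanner's window, at (57.5, 0, 0) mm in the scanner's frame; same axes as the scanner.
- scanner_focus (a point): the scanner's reading point, 80 mm straight out of the window, at (57.5, 0, -80) mm in the scanner's frame; it should fall on the middle of the label.
- console: fixed control console on a foot, 100 x 110 mm at the foot, white head 110 x 120 x 34 mm tilted by 0.52 rad so that its face looks up and towards the console's -x; highest edge about 130 mm; origin at the centre of its underside. It stands at one end of the row of plates (left or right).
- console_label: bar-code label 44 x 64 mm on the console's sloped face; origin at its middle (about 106 mm above the bench), z points out of the face (0.52 rad from vertical).
- label_left (a point): middle of the bar-code label (44 x 64 mm) on top of the plate at the robot's left; axes of its plate, z up; 25 mm above the bench.
- label_mid (a point): the same on the middle plate.
- label_right (a point): the same on the plate at the robot's right.
- plate_left: loose machined aluminium plate, 130 x 110 x 25 mm, 0.95 kg, the one farthest to the robot's left (+y); label in the middle of its top; origin at the centre of its underside.
- plate_mid: the same, the middle plate.
- plate_right: the same, the plate farthest to the robot's right (-y).
- board: fixed plywood board 170 (its x) x 70 x 6 mm at the other end of the row, on which three markers stand in line; origin at the centre of its underside.
- marker1: steel marker: square base 48 x 48 x 16 mm with an upright round stem, 22 mm diameter, up to 48 mm above the underside; take it by the stem. Origin at the centre of its underside, z up. Three alike.
- marker2: another such marker.
- marker3: another such marker.
- dead_centre: bystander: steel lathe centre standing upright, 34 mm diameter, 64 mm high, pointed on top, between tray and mat; origin under its centre.
- insert_box: bystander: orange plastic box 80 x 60 x 22 mm; origin under its centre.
- gauge_case: bystander: wooden case 100 x 55 x 28 mm; origin under its centre.
There are look-alikes about, which are no part of the job. What is shaped like the marker1 but orange is not meant.

How it is judged:
By the outcome, as a careful person would: the job done as asked, in the order asked, and still so for the second after the job is handed in, with the robot touching nothing.
Of flat_bar, tee_bar, channel only 1 to 3 are there at a start; the rules pass over those that are not, and their reading is None.
At some moment in a run one of scanner, flat_bar, tee_bar, channel may be knocked a few centimetres aside while the robot is not near it.
Once in a run the grip may slacken for a moment while it holds something.
It also fails if it takes over 210 s, if anything falls off the work surface, if the arm or the gripper's body presses on something with over 40 N, if the wrist force passes 120 N, or if a joint passes its speed limit or range.

## Working session

There is one attempt and no reset: what is moved stays moved. The work goes in short steps, Python scripts to look and compute and a tool call to move; the robot and the scene stay as the last step left them, time stands still between calls to the robot, and variables do not carry over. Pictures are saved under pics/ and viewed, and the job is handed in when it is done.

Besides the shell and the picture viewer there is one more tool, called in YAML: its name, and indented under it one key for each argument. send_rows: Moves the arm, as the interface text tells. Its arguments: {"type":"object","properties":{"series":{"type":"array"},"fingers":{"type":"number"},"grip_force":{"type":"number"}},"required":["series"]}

```bash
mkdir -p pics; ls
python3 - <<'E'
from bench import r, grab_frame
import cv2
print(r.get_obs())
for n in ["scene","side","wrist"]:
    f=grab_frame(n)
    print(n,{k:v for k,v in f.items() if k!="frame"})
    cv2.imwrite(f"pics/{n}0.png",f["frame"][:,:,::-1])
E
```

```text
pics
{'clock': 0.0, 'joints': array([-1.28508539,  0.47778253,  0.02231543,  1.55647282, -0.01150268,
        1.10930499, -0.08309336]), 'qvel': array([ 0.00035095, -0.00010074,  0.000136  , -0.00198578, -0.00034305,
        0.00053726,  0.00078526]), 'tau': array([ 9.26866924e-04, -5.96450901e+01,  1.60858747e+00, -2.81197876e+01,
        1.25184099e-02,  9.44314466e-03,  1.84959640e-05]), 'tcp_pos': array([0.25877231, 0.62277155, 0.23032801]), 'orientation': array([ 2.61213295e+00,  1.74336314e+00, -2.29040681e-03]), 'contact_force': array([-0.45137528, -0.5538257 , -0.28987712]), 'moment': array([-0.04858635, -0.00239261,  0.0217854 ]), 'grip_width': 0.08545712241143985}
scene {'fx': 393.2510211813467, 'fy': 393.2510211813467, 'cx': 251.23436029993155, 'cy': 193.3001465664084, 'dist_coeffs': array([0.00223343, 0.        , 0.        , 0.        , 0.        ]), 'origin': array([ 0.98826975, -0.2462038 ,  0.93628036]), 'rotation': array([-2.32743186, -1.2667031 ,  0.36714222])}
side {'fx': 394.24675075762, 'fy': 394.24675075762, 'cx': 254.59553892179937, 'cy': 183.54473564191696, 'dist_coeffs': array([-0.12773766,  0.        ,  0.        ,  0.        ,  0.        ]), 'origin': array([ 0.02005043, -0.49521222,  0.82147447]), 'rotation': array([-2.23919005,  0.86945886, -0.36463565])}
wrist {'fx': 264.5396624913663, 'fy': 264.5396624913663, 'cx': 256.06237076798675, 'cy': 191.8444041040357, 'dist_coeffs': array([-0.0241828,  0.       ,  0.       ,  0.       ,  0.       ]), 'T_tool_cam': array([[ 9.99999680e-01, -7.93102958e-04, -1.03013960e-04,
         7.14296891e-04],
       [ 7.92607374e-04,  9.65600250e-01,  2.60029861e-01,
        -6.51872486e-02],
       [-1.06760146e-04, -2.60029860e-01,  9.65600570e-01,
        -1.42111708e-01],
       [ 0.00000000e+00,  0.00000000e+00,  0.00000000e+00,
         1.00000000e+00]])}
```

View pics/scene0.png

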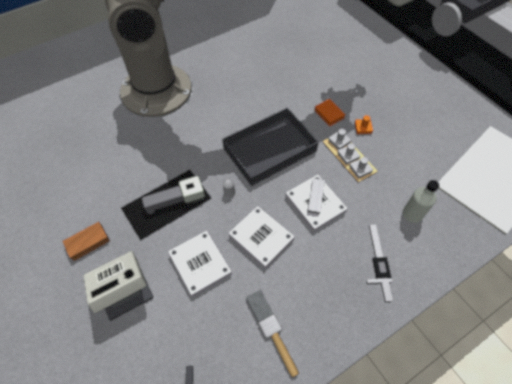

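View pics/side0.png

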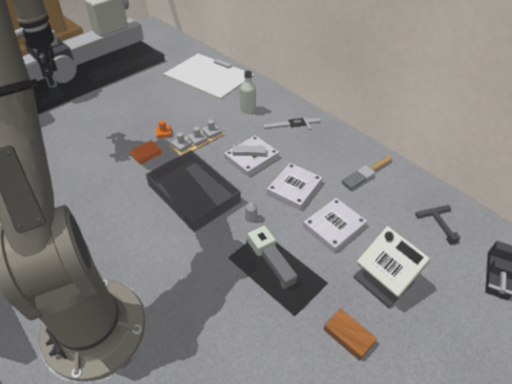

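View pics/wrist0.png

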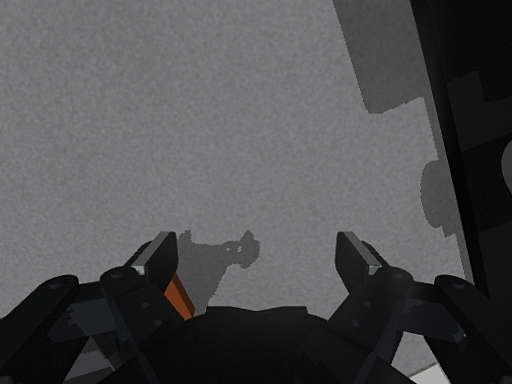

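```bash
cat > h.py <<'E'
import numpy as np, cv2
from scipy.spatial.transform import Rotation as R
from bench import r, grab_frame
def cam(n):
    o=r.get_obs() if n=="wrist" else None
    f=grab_frame(n)
    K=np.array([[f["fx"],0,f["cx"]],[0,f["fy"],f["cy"]],[0,0,1]])
    if n=="wrist":
        T=np.eye(4);T[:3,:3]=R.from_rotvec(o["orientation"]).as_matrix();T[:3,3]=o["tcp_pos"]
        T=T@f["T_tool_cam"]; O=T[:3,3];M=T[:3,:3]
    else:
        O=np.array(f["origin"]);M=R.from_rotvec(f["rotation"]).as_matrix()
    return dict(im=f["frame"][:,:,::-1].copy(),K=K,d=np.array(f["dist_coeffs"]),O=O,M=M)
def rays(c,px):
    p=cv2.undistortPoints(np.array(px,float).reshape(-1,1,2),c["K"],c["d"]).reshape(-1,2)
    v=np.c_[p,np.ones(len(p))]@c["M"].T
    return v/np.linalg.norm(v,axis=1,keepdims=True)
def plane(c,px,z):
    v=rays(c,px); return c["O"]+v*((z-c["O"][2])/v[:,2])[:,None]
def tri(c1,p1,c2,p2):
    a=rays(c1,p1);b=rays(c2,p2);out=[]
    for u,v in zip(a,b):
        A=np.c_[u,-v];t=np.linalg.lstsq(A,c2["O"]-c1["O"],rcond=None)[0]
        x,y=c1["O"]+u*t[0],c2["O"]+v*t[1]
        out.append(np.r_[(x+y)/2,np.linalg.norm(x-y)])
    return np.array(out)
def proj(c,X):
    rv=cv2.Rodrigues(c["M"].T)[0];t=-c["M"].T@c["O"]
    return cv2.projectPoints(np.array(X,float).reshape(-1,1,3),rv,t,c["K"],c["d"])[0].reshape(-1,2)
def save(c,name,crop=None,s=1):
    im=c["im"]
    if crop: x0,y0,x1,y1=crop; im=im[y0:y1,x0:x1]
    cv2.imwrite("pics/"+name,cv2.resize(im,None,fx=s,fy=s,interpolation=cv2.INTER_CUBIC))
E
python3 - <<'E'
from h import *
c=cam("scene"); save(c,"s1.png",(60,80,400,320),2.3)
c=cam("side"); save(c,"d1.png",(120,100,440,340),2.4)
E
```

```text
(no output)
```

View pics/s1.png

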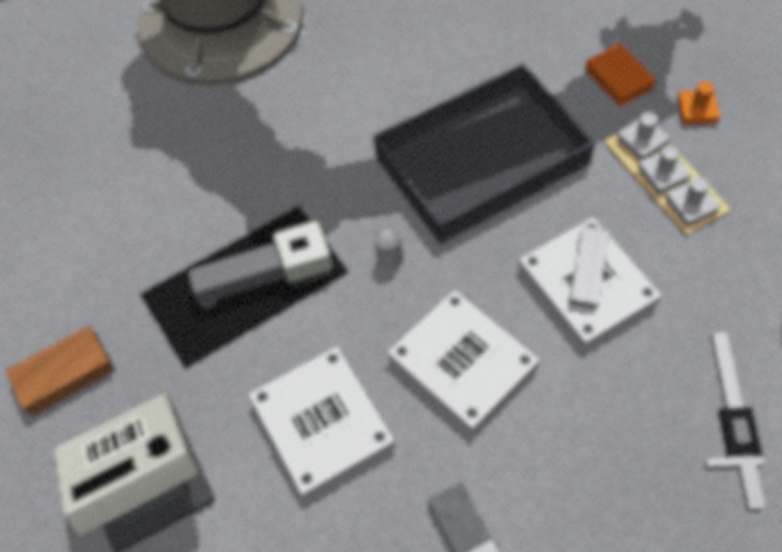

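View pics/d1.png

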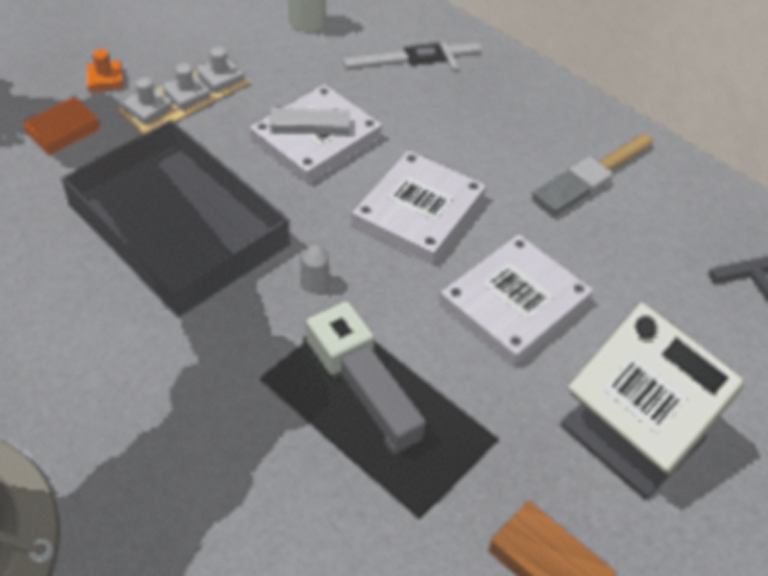

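Run:
```python
from h import *
np.set_printoptions(precision=4,suppress=True)
s=cam("scene");d=cam("side")
S=lambda *p:(np.array(p,float)/2.3+[60,80]); D=lambda *p:(np.array(p,float)/2.4+[120,100])
pts={
'tray rim corners(z.045)':(S((375,138),(522,67),(592,150),(440,240)),D((180,312),(65,182),(172,125),(288,235))),
'plateR corners':(S((250,398),(340,348),(393,442),(305,494)),D((441,293),(518,236),(593,293),(517,358))) ,
'plateR label':(S((320,416)),D((518,290))),
'plateM label':(S((463,354)),D((421,197))),
'plateM corners':(S((389,353),(457,292),(538,361),(474,430)),D((353,209),(412,152),(485,187),(433,258))),
'plateL corners':(S((520,265),(594,219),(660,296),(588,345)),D((251,129),(322,87),(382,125),(313,180))),
'conslabel':(S((115,440)),D((647,394))),
'conscorners':(S((55,448),(170,395),(200,463),(75,530)),D((569,385),(643,303),(742,382),(667,470))),
'marker tops':(S((647,116),(669,152),(698,185)),D((144,82),(184,68),(220,52))),
'dead tip':(S((388,230)),D((315,245))),
'scanner topsq':(S((299,243)),D((341,327))),
'mat':(S((142,295),(303,208),(347,272),(187,366)),D((418,517),(261,378),(330,325),(497,437))),
'scannerhandle end top':(S((191,281)),D((404,435))),
}
for k,(a,b) in pts.items():
    print(k);print(tri(s,a,d,b))
```

```text
tray rim corners(z.045)
[[0.3263 0.0601 0.0235 0.017 ]
 [0.3353 0.2881 0.037  0.0005]
 [0.4927 0.2857 0.0328 0.0041]
 [0.4901 0.0607 0.013  0.0046]]
plateR corners
[[ 0.5446 -0.1809  0.0501  0.1002]
 [ 0.6038 -0.1448  0.1121  0.0347]
 [ 0.6871 -0.1714  0.0059  0.1043]
 [ 0.6313 -0.2055 -0.1008  0.0374]]
plateR label
[[ 0.6146 -0.1727  0.0249  0.0001]]
plateM label
[[ 0.6379 -0.0055  0.0266  0.0007]]
plateM corners
[[ 0.5683 -0.0261  0.0325  0.1031]
 [ 0.6122 -0.0004  0.1156  0.0107]
 [ 0.707   0.0051  0.0347  0.0992]
 [ 0.6755 -0.0107 -0.1111  0.0052]]
plateL corners
[[ 0.5586  0.1535  0.0395  0.0908]
 [ 0.6208  0.1648  0.112   0.0297]
 [ 0.7125  0.1776  0.0184  0.0907]
 [ 0.6554  0.1858 -0.1093  0.0284]]
conslabel
[[ 0.5559 -0.3591  0.0939  0.0021]]
conscorners
[[ 0.52   -0.3578  0.108   0.1065]
 [ 0.5814 -0.3023  0.1627  0.026 ]
 [ 0.6283 -0.3571  0.0907  0.1185]
 [ 0.5719 -0.4246  0.0008  0.0359]]
marker tops
[[0.5021 0.3592 0.0559 0.0013]
 [0.559  0.3482 0.0539 0.0011]
 [0.616  0.3448 0.0534 0.0003]]
dead tip
[[ 0.4735 -0.0006  0.062   0.0002]]
scanner topsq
[[ 0.4255 -0.0927  0.0506  0.0005]]
mat
[[ 0.3551 -0.2739 -0.0008  0.002 ]
 [ 0.3481 -0.0552 -0.0039  0.0012]
 [ 0.4527 -0.0505 -0.0141  0.0037]
 [ 0.4713 -0.2684  0.003   0.0004]]
scannerhandle end top
[[ 0.3917 -0.2173  0.0336  0.0034]]
```

Run:
```python
from h import *
np.set_printoptions(precision=4,suppress=True)
s=cam("scene");d=cam("side")
def quads(c,mask,z,amin,nm):
    cs,_=cv2.findContours(mask,cv2.RETR_EXTERNAL,cv2.CHAIN_APPROX_NONE)
    for k in cs:
        if cv2.contourArea(k)<amin: continue
        P=plane(c,k.reshape(-1,2),z)[:,:2].astype(np.float32)
        (x,y),(w,h),a=cv2.minAreaRect(P); print(nm,k.reshape(-1,2).mean(0).round(),"c",round(x,4),round(y,4),"size",round(w,4),round(h,4),"ang",round(a,1))
for c,n in((s,"scene"),(d,"side")):
    hsv=cv2.cvtColor(c["im"],cv2.COLOR_BGR2HSV)
    white=((hsv[...,2]>170)&(hsv[...,1]<40)).astype(np.uint8)*255
    cv2.imwrite(f"pics/m_{n}.png",white)
    quads(c,white,.025,300,n+" white z.025")
    br=((hsv[...,1]>110)&(hsv[...,0]<20)).astype(np.uint8)*255
    quads(c,br,.025,60,n+" orange z.025")
```

```text
scene white z.025 [483. 362.] c 1.159 0.2295 size 0.0889 0.2444 ang 0.1
scene white z.025 [110. 277.] c 0.532 -0.3718 size 0.1327 0.0748 ang 87.3
scene white z.025 [199. 261.] c 0.6129 -0.1723 size 0.1113 0.1309 ang 88.7
scene white z.025 [261. 234.] c 0.6359 -0.0053 size 0.1312 0.1108 ang 13.7
scene white z.025 [316. 200.] c 0.6323 0.1737 size 0.1119 0.1309 ang 89.8
scene white z.025 [487. 180.] c 0.841 0.6397 size 0.2082 0.2974 ang 11.7
scene orange z.025 [ 85. 241.] c 0.4102 -0.3886 size 0.065 0.098 ang 2.3
scene orange z.025 [363. 125.] c 0.5003 0.4513 size 0.05 0.0706 ang 57.1
scene orange z.025 [329. 112.] c 0.4064 0.3977 size 0.0696 0.0882 ang 89.4
side white z.025 [393. 260.] c 0.6265 -0.3413 size 0.1533 0.1339 ang 0.6
side white z.025 [261. 236.] c 0.4376 -0.0767 size 0.0539 0.0526 ang 78.6
side white z.025 [335. 221.] c 0.614 -0.1709 size 0.1101 0.1312 ang 88.7
side white z.025 [295. 183.] c 0.6367 -0.0031 size 0.1309 0.1105 ang 13.7
side white z.025 [251. 152.] c 0.6338 0.1784 size 0.1164 0.1316 ang 90.0
side white z.025 [428. 115.] c 1.2413 -0.0939 size 0.2875 0.1137 ang 19.8
side white z.025 [212.  74.] c 0.8296 0.6112 size 0.2157 0.3488 ang 11.6
side orange z.025 [350. 334.] c 0.4003 -0.3876 size 0.0614 0.0988 ang 1.3
side orange z.025 [145. 152.] c 0.3937 0.3962 size 0.0767 0.0813 ang 87.8
side orange z.025 [163. 129.] c 0.4982 0.4572 size 0.0924 0.0459 ang 57.6
side orange z.025 [60. 20.] c 0.609 1.6857 size 0.6364 0.118 ang 82.6
side orange z.025 [12. 14.] c 0.4468 1.9756 size 0.5219 0.0258 ang 79.7
```

View pics/m_scene.png

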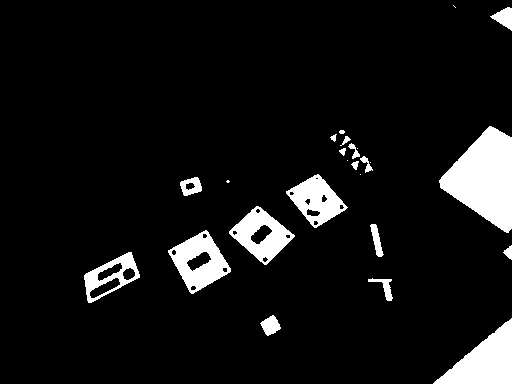

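```bash
cat >> h.py <<'E'
np.set_printoptions(precision=4,suppress=True)
def rel(pos,yaw=None,Rt=None,order="turn first"):
    """pos TCP target; yaw = world angle (deg) of tool x with tool z down. prints turn (units of 5deg) then shift in tool axes AFTER turn"""
    o=r.get_obs();Rc=R.from_rotvec(o["orientation"])
    if Rt is None:
        a=np.radians(yaw);Rt=R.from_matrix(np.array([[np.cos(a),np.sin(a),0],[np.sin(a),-np.cos(a),0],[0,0,-1]]))
    t=(Rc.inv()*Rt).as_rotvec(degrees=True)/5
    dp=np.array(pos)-o["tcp_pos"]
    print("clock",round(o["clock"],2),"tcp",o["tcp_pos"],"F",o["contact_force"].round(1),"w",round(o["grip_width"],4),"q",o["joints"].round(2))
    print(" turn5",t,"rows>=",np.abs(t).max().round(1)," shift after turn",Rt.inv().apply(dp)," shift before turn",Rc.inv().apply(dp),"rows>=",(np.abs(Rt.inv().apply(dp)).max()/.0625).round(1))
E
python3 - <<'E'
from h import *
s=cam("scene");d=cam("side")
S=lambda *p:(np.array(p,float)/2.3+[60,80]);D=lambda *p:(np.array(p,float)/2.4+[120,100])
for z in(.04,.05):
    print(plane(s,S((583,222),(607,232),(597,300),(571,296)),z)); print(plane(d,D((270,118),(272,108),(352,110),(355,122)),z))
rel((.633,.175,.2),90)
E
```

```text
[[0.5772 0.2048 0.04  ]
 [0.6038 0.2198 0.04  ]
 [0.6693 0.1542 0.04  ]
 [0.6493 0.1328 0.04  ]]
[[0.588  0.2091 0.04  ]
 [0.6025 0.2222 0.04  ]
 [0.6754 0.1511 0.04  ]
 [0.6621 0.1319 0.04  ]]
[[0.5817 0.1997 0.05  ]
 [0.608  0.2146 0.05  ]
 [0.6729 0.1497 0.05  ]
 [0.6531 0.1286 0.05  ]]
[[0.5807 0.2001 0.05  ]
 [0.595  0.213  0.05  ]
 [0.667  0.1428 0.05  ]
 [0.6539 0.1238 0.05  ]]
clock 0.55 tcp [0.259  0.6234 0.2313] F [-0.5  0.7  0.1] w 0.0852 q [-1.29  0.48  0.02  1.56 -0.01  1.11 -0.08]
 turn5 [ 0.     -0.0003 -4.513 ] rows>= 4.5  shift after turn [-0.4484  0.374   0.0313]  shift before turn [-0.2705  0.5174  0.0313] rows>= 7.2
```

send_rows:
  series:
    - [[-0.03,0.0575,0.003],[0,0,0]]
    - [[-0.03,0.0575,0.003],[0,0,0]]
    - [[-0.03,0.0575,0.003],[0,0,0]]
    - [[-0.03,0.0575,0.003],[0,0,0]]
    - [[-0.03,0.0575,0.003],[0,0,0]]
    - [[-0.03,0.0575,0.003],[0,0,0]]
    - [[-0.03,0.0575,0.003],[0,0,0]]
    - [[-0.03,0.0575,0.003],[0,0,0]]
    - [[-0.03,0.0575,0.003],[0,0,0]]
    - [[0,0,0],[0,0,0.9]]
    - [[0,0,0],[0,0,0.9]]
    - [[0,0,0],[0,0,0.9]]
    - [[0,0,0],[0,0,0.9]]
    - [[0,0,0],[0,0,0.9]]
    - [[0,0,0],[0,0,0]]
    - [[0,0,0],[0,0,0]]
  fingers: 0
  grip_force: 50

```text
clock: 2.55
tcp_pos: [0.6193, 0.1922, 0.2053]
orientation: [-2.902, -1.203, -0.0]
contact_force: [-0.3, -0.3, -0.4]
grip_width: 0.0851
```

Run:
```python
from h import *
c=cam("wrist");save(c,"w1.png",None,1.5)
rel((.633,.175,.2),45)
```

```text
clock 2.6 tcp [0.6193 0.1922 0.2053] F [-0.2  0.6  0.3] w 0.0851 q [-0.59  0.46  0.26  1.66 -0.14  1.03  0.5 ]
 turn5 [-0.0006 -0.0007  0.0018] rows>= 0.0  shift after turn [-0.0025  0.0219  0.0053]  shift before turn [-0.0025  0.0219  0.0053] rows>= 0.3
```

View pics/w1.png

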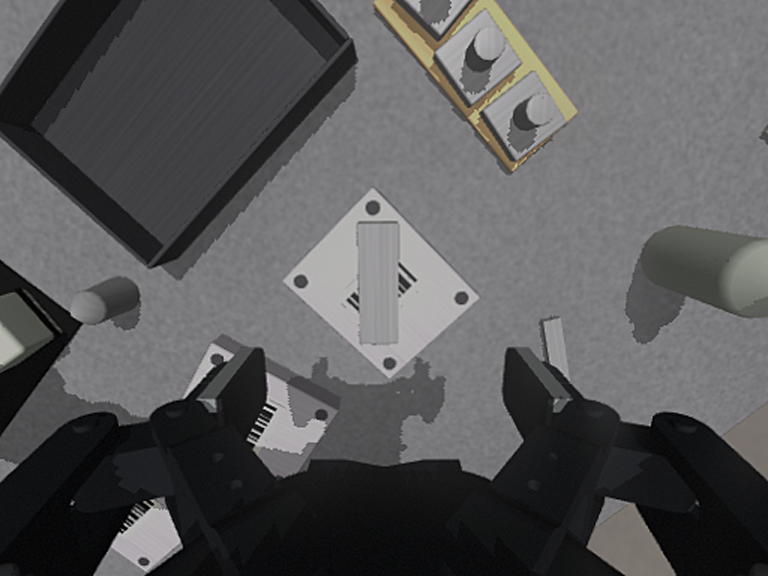

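Run:
```python
from h import *
c=cam("wrist")
p=np.array([(357,222),(397.5,222),(398,344),(359,345)])/1.5
q=np.array([(373,187),(479,296),(390,377),(283,281)])/1.5
for z in(.041,.049):
    P=plane(c,p,z);print(z,P.mean(0),np.linalg.norm(P[0]-P[1]),np.linalg.norm(P[2]-P[3]),np.linalg.norm(P[1]-P[2]),np.degrees(np.arctan2(*(P[2]+P[3]-P[0]-P[1])[1::-1])))
P=plane(c,q,.025);print(P,P.mean(0),[np.linalg.norm(P[i]-P[i-1]) for i in range(4)])
s=cam("scene")
# bar far/near end top centres in both
S=lambda *p:(np.array(p,float)/2.3+[60,80])
print(tri(c,np.array([(377,222),(378,344.5)])/1.5,s,S((596,227),(585,298))))
save(s,"s2.png",(270,160,370,240),7)
save(c,"w1b.png",(180,110,330,260),5)
```

```text
0.041 [0.6272 0.1784 0.041 ] 0.03102941331019355 0.0324743997517975 0.10063609709690893 -44.706360371849
0.049 [0.6258 0.18   0.049 ] 0.030219372090764404 0.03162663630515391 0.0980089321551794 -44.70636037184904
[[0.5706 0.2298 0.025 ]
 [0.697  0.2295 0.025 ]
 [0.6973 0.1228 0.025 ]
 [0.5708 0.122  0.025 ]] [0.6339 0.176  0.025 ] [np.float64(0.107833383101003), np.float64(0.1263835679587202), np.float64(0.10662514983440763), np.float64(0.12649116667942698)]
[[0.5911 0.2136 0.0396 0.0004]
 [0.6617 0.1431 0.0438 0.001 ]]
```

View pics/w1b.png

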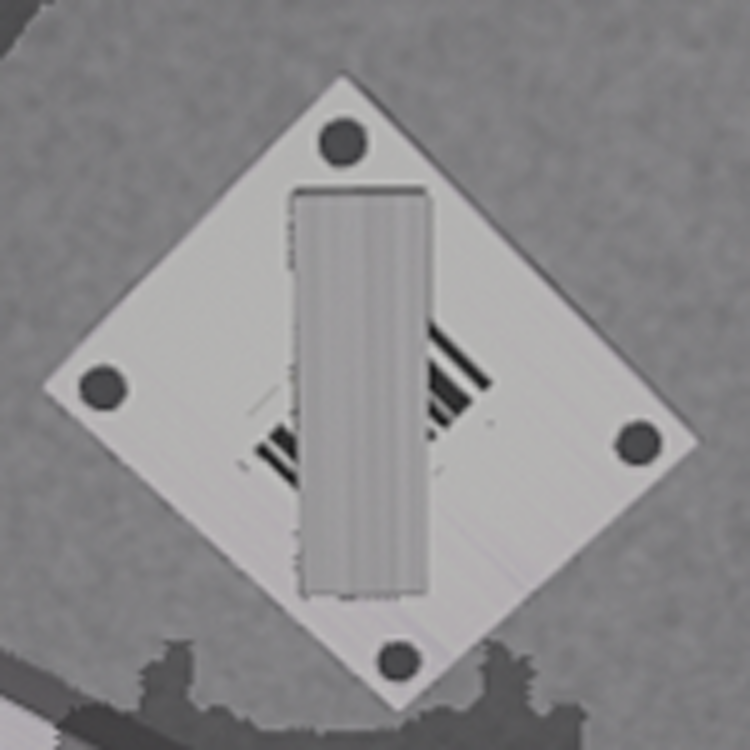

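View pics/s2.png

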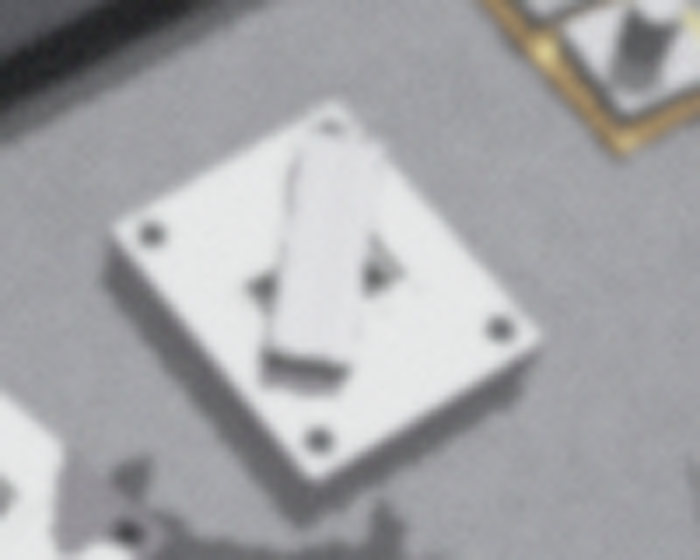

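send_rows:
  series:
    - [[-0.0042,0.0151,0.04],[0,0,0]]
    - [[0,0,0.04],[0,0,0]]
    - [[0,0,0.04],[0,0,0]]
    - [[0,0,0.03],[0,0,0]]
    - [[0,0,0.02],[0,0,0]]
    - [[0,0,0.007],[0,0,0]]
    - [[0,0,0],[0,0,0]]
    - [[0,0,0],[0,0,0]]

```text
clock: 3.7
tcp_pos: [0.6279, 0.1788, 0.0296]
orientation: [2.903, 1.201, 0.003]
contact_force: [0.1, 0.4, 0.2]
grip_width: 0.085
```

send_rows:
  series:
    - [[0,0,0],[0,0,0]]
    - [[0,0,0],[0,0,0]]
    - [[0,0,0],[0,0,0]]
    - [[0,0,0],[0,0,0]]
    - [[0,0,0],[0,0,0]]
    - [[0,0,0],[0,0,0]]
  fingers: 255
  grip_force: 60

```text
clock: 4.45
tcp_pos: [0.6274, 0.1786, 0.0288]
orientation: [-2.903, -1.201, -0.001]
contact_force: [-0.3, 0.3, 5.5]
grip_width: 0.0304
```

Run:
```python
from h import *
rel((.41,.175,.13),45)
c=cam("wrist");save(c,"w2.png")
```

```text
clock 4.45 tcp [0.6274 0.1786 0.0288] F [-0.3  0.3  5.5] w 0.0304 q [-0.52  0.68  0.21  1.76 -0.2   0.72  0.58]
 turn5 [ 0.0034 -0.0094 -0.0133] rows>= 0.0  shift after turn [-0.1563 -0.1512 -0.1012]  shift before turn [-0.1564 -0.1509 -0.1013] rows>= 2.5
```

View pics/w2.png

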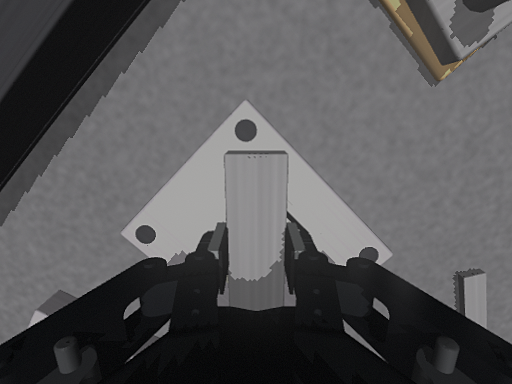

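send_rows:
  series:
    - [[0,0,-0.01],[0,0,0]]
    - [[0,0,-0.03],[0,0,0]]
    - [[0,0,-0.04],[0,0,0]]
    - [[-0.01,-0.01,-0.03],[0,0,0]]
    - [[-0.03,-0.03,0],[0,0,0]]
    - [[-0.035,-0.034,0],[0,0,0]]
    - [[-0.035,-0.034,0],[0,0,0]]
    - [[-0.02,-0.018,0],[0,0,0]]
    - [[-0.0157,-0.0146,0],[0,0,0]]
    - [[0,0,0.03],[0,0,0]]
    - [[0,0,0.03],[0,0,0]]
    - [[0,0,0.02],[0,0,0]]
    - [[0,0,0],[0,0,0]]

```text
clock: 6.12
tcp_pos: [0.4233, 0.1744, 0.0573]
orientation: [2.903, 1.2, -0.006]
contact_force: [1.2, 0.2, -1.0]
grip_width: 0.0304
```

Run:
```python
from h import *
rel((.425,.175,.012),45)
c=cam("wrist");save(c,"w3.png")
```

```text
clock 6.12 tcp [0.4233 0.1744 0.0573] F [ 1.2  0.2 -1. ] w 0.0304 q [-0.7   0.4   0.21  2.21 -0.15  0.55  0.41]
 turn5 [-0.0089  0.0399 -0.0133] rows>= 0.0  shift after turn [0.0017 0.0008 0.0453]  shift before turn [0.0018 0.0008 0.0453] rows>= 0.7
```

View pics/w3.png

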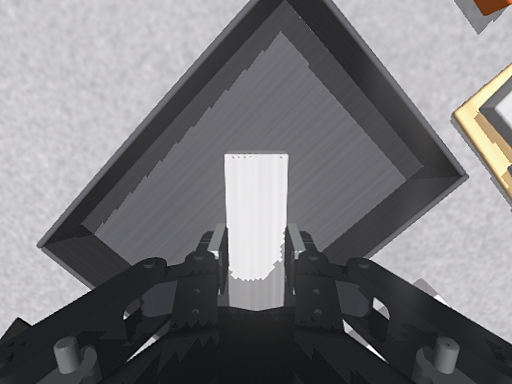

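send_rows:
  series:
    - [[0,0,0.02],[0,0,0]]
    - [[0,0,0.015],[0,0,0]]
    - [[0,0,0.009],[0,0,0]]
    - [[0,0,0.002],[0,0,0]]
    - [[0,0,0],[0,0,0]]
    - [[0,0,0],[0,0,0]]

```text
clock: 6.92
tcp_pos: [0.4249, 0.1753, 0.0127]
orientation: [-2.903, -1.2, -0.001]
contact_force: [-0.1, -0.2, -2.5]
grip_width: 0.0305
```

send_rows:
  series:
    - [[0,0,0],[0,0,0]]
    - [[0,0,0],[0,0,0]]
    - [[0,0,0],[0,0,0]]
    - [[0,0,-0.01],[0,0,0]]
    - [[0,0,-0.04],[0,0,0]]
    - [[0,0,-0.05],[0,0,0]]
    - [[0,0,-0.05],[0,0,0]]
    - [[0,0,-0.02],[0,0,0]]
    - [[0,0,-0.02],[0,0,0]]
  fingers: 0

```text
clock: 8.05
tcp_pos: [0.4245, 0.1751, 0.2041]
orientation: [-2.903, -1.2, -0.003]
contact_force: [0.4, -0.3, -0.3]
grip_width: 0.0856
```

Run:
```python
from h import *
c=cam("wrist");save(c,"w4.png");s=cam("scene");save(s,"s4.png",(60,80,400,320),2.3)
rel((.41,-.14,.2),45)
```

```text
clock 8.15 tcp [0.4257 0.1756 0.2048] F [ 0.4  0.3 -0.7] w 0.0851 q [-0.78  0.15  0.28  2.1  -0.05  0.9   0.31]
 turn5 [ 0.0073 -0.0532 -0.0159] rows>= 0.1  shift after turn [-0.2343  0.2121  0.0048]  shift before turn [-0.234   0.2124  0.0038] rows>= 3.7
```

View pics/s4.png

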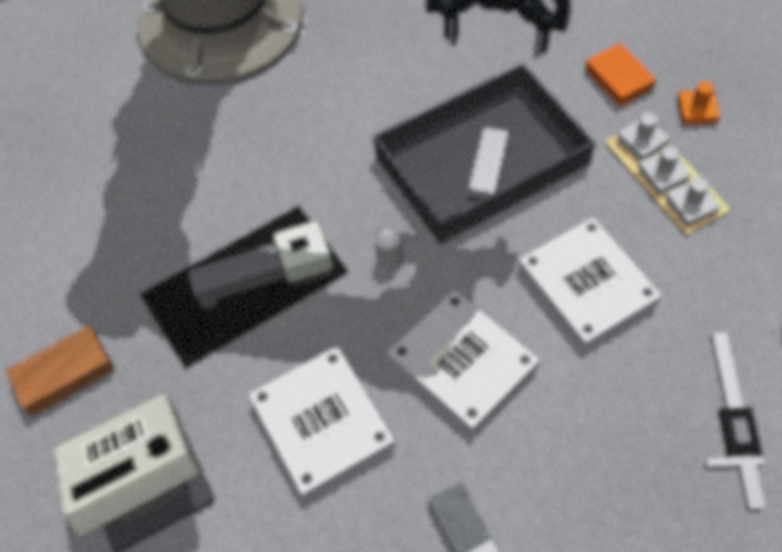

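View pics/w4.png

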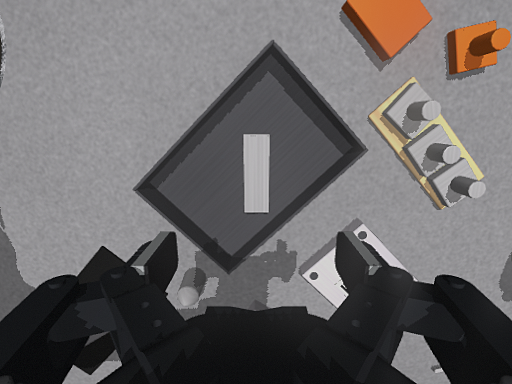

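send_rows:
  series:
    - [[-0.028,0.035,0],[0,0,0]]
    - [[-0.0285,0.0355,0],[0,0,0]]
    - [[-0.0285,0.0355,0],[0,0,0]]
    - [[-0.0285,0.0355,0],[0,0,0]]
    - [[-0.0285,0.0355,0],[0,0,0]]
    - [[-0.0285,0.0355,0],[0,0,0]]
    - [[-0.0285,0.0355,0],[0,0,0]]
    - [[0,0,0],[0,0,1]]
    - [[0,0,0],[0,0,1]]
    - [[0,0,0],[0,0,1]]
    - [[0,0,0],[0,0,1]]
    - [[0,0,0],[0,0,1]]
    - [[0,0,0],[0,0,1]]
    - [[0,0,0],[0,0,1]]
    - [[0,0,0],[0,0,1]]
    - [[0,0,0],[0,0,1]]
    - [[0,0,0],[0,0,1]]
    - [[0,0,0],[0,0,1]]
    - [[0,0,0],[0,0,0.6]]
    - [[0,0,0],[0,0,0]]

```text
clock: 10.65
tcp_pos: [0.4583, -0.1409, 0.2018]
orientation: [3.121, -0.357, -0.002]
contact_force: [-0.1, -0.1, 1.2]
grip_width: 0.0855
```

Run:
```python
from h import *
c=cam("wrist");save(c,"w5.png",None,1.5);import pickle;pickle.dump(c,open("w5.pkl","wb"))
rel((.41,-.14,.2),-13)
```

```text
clock 10.7 tcp [ 0.4584 -0.1409  0.2019] F [-0.  -0.6  0. ] w 0.0851 q [-0.44  0.22  0.71  2.08 -0.18  0.91  0.14]
 turn5 [0.0027 0.0093 0.0003] rows>= 0.0  shift after turn [-0.0474  0.01    0.0019]  shift before turn [-0.0474  0.01    0.0019] rows>= 0.8
```

View pics/w5.png

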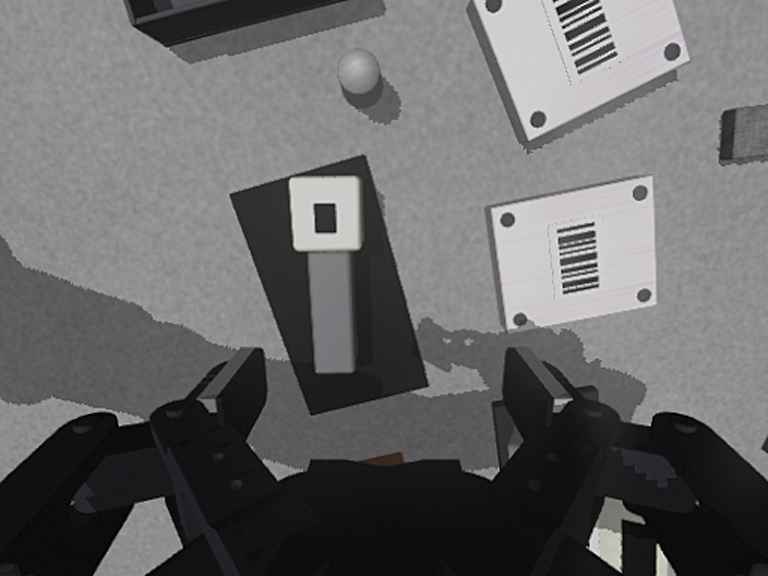

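Run:
```python
from h import *
import pickle;c=pickle.load(open("w5.pkl","rb"))
def q(p,z,n):
    P=plane(c,np.array(p)/1.5,z)[:,:2];(x,y),(w,h),a=cv2.minAreaRect(P.astype(np.float32));print(n,P.mean(0),"size",w,h,a,"\n",P.tolist())
    return P
H=q([(290,177),(361,176),(362,249),(292,251)],.05,"head")
B=q([(309,251),(351,251),(354,372),(315,373)],.044,"handle")
M=q([(231,194),(365,155),(428,385),(311,414)],.004,"mat")
e=(B[2]+B[3])/2;hc=H.mean(0)
d=hc-e;print("len",np.linalg.norm(d),"ang",np.degrees(np.arctan2(d[1],d[0])),"origin",e+d*75/132.5)
s=cam("scene");S=lambda *p:(np.array(p,float)/2.3+[60,80])
print(tri(c,np.array([(325,218)])/1.5,s,S((299,243))))
d=cam("side");D=lambda *p:(np.array(p,float)/2.4+[120,100])
print(tri(c,np.array([(325,218),(334,373)])/1.5,d,D((341,327),(404,437))))
```

```text
head [ 0.4272 -0.0895] size 0.05417243018746376 0.05251636356115341 76.89449310302734 
 [[0.4088204139904086, -0.05828618998554842], [0.4584816862054731, -0.06921890840482503], [0.4465400334404312, -0.12051282542259831], [0.395049831588249, -0.11007255382972464]]
handle [ 0.4103 -0.1671] size 0.10260387510061264 0.03250596672296524 76.891357421875 
 [[0.406127740886994, -0.11371917811512303], [0.43742169409978, -0.12100648368734938], [0.41468109748276855, -0.22004113665763775], [0.3827971109854769, -0.21363535006986473]]
mat [ 0.4091 -0.1629] size 0.11728256195783615 0.21639102697372437 2.2284433841705322 
 [[0.34641482953939395, -0.057245199138074035], [0.46320910754259664, -0.052756093712854064], [0.4719998211046141, -0.2683216054338448], [0.354828959091222, -0.2734725459206843]]
len 0.13046302129451398 ang 77.38908219231134 origin [ 0.4149 -0.1448]
[[ 0.4254 -0.0924  0.0499  0.0008]]
[[ 0.4257 -0.0921  0.0501  0.0001]
 [ 0.3929 -0.2194  0.0337  0.0075]]
```

send_rows:
  series:
    - [[-0.0213,0.0071,0.02],[0,0,0]]
    - [[-0.02,0.007,0.03],[0,0,0]]
    - [[0,0,0.04],[0,0,0]]
    - [[0,0,0.04],[0,0,0]]
    - [[0,0,0.03],[0,0,0]]
    - [[0,0,0.02],[0,0,0]]
    - [[0,0,0.005],[0,0,0]]
    - [[0,0,0],[0,0,0]]
    - [[0,0,0],[0,0,0]]

```text
clock: 11.92
tcp_pos: [0.4161, -0.1455, 0.018]
orientation: [-3.121, 0.357, -0.002]
contact_force: [0.0, -0.6, 0.3]
grip_width: 0.0853
```

Run:
```python
from h import *
c=cam("wrist");save(c,"w6.png")
rel((.415,-.1453,.014),-13)
```

```text
clock 11.97 tcp [ 0.4161 -0.1454  0.0181] F [-1.1 -0.1 -0.3] w 0.0853 q [-0.19  0.5   0.47  2.28 -0.52  0.46  0.47]
 turn5 [-0.003  -0.0187 -0.01  ] rows>= 0.0  shift after turn [-0.0011  0.0001  0.0041]  shift before turn [-0.0011  0.0001  0.0041] rows>= 0.1
```

View pics/w6.png

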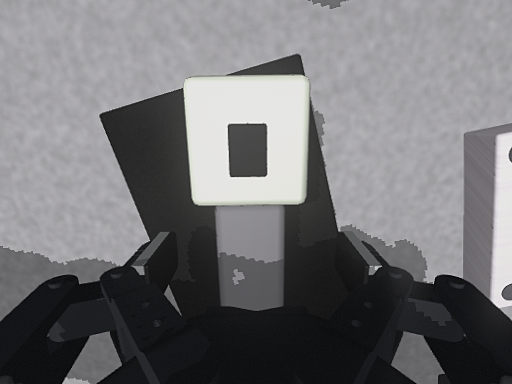

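send_rows:
  series:
    - [[-0.001,0,0.004],[0,0,0]]
    - [[0,0,0],[0,0,0]]
    - [[0,0,0],[0,0,0]]
    - [[0,0,0],[0,0,0]]
    - [[0,0,0],[0,0,0]]
    - [[0,0,0],[0,0,0]]
    - [[0,0,0],[0,0,0]]
  fingers: 255
  grip_force: 100

```text
clock: 12.85
tcp_pos: [0.4145, -0.1451, 0.0137]
orientation: [-3.121, 0.357, -0.0]
contact_force: [-1.0, 0.5, 7.2]
grip_width: 0.0328
```

send_rows:
  series:
    - [[0,0,-0.01],[0,0,0]]
    - [[0,0,-0.03],[0,0,0]]
    - [[0,0,-0.04],[0,0,0]]
    - [[0,0,-0.04],[0,0,0]]
    - [[0,0,-0.04],[0,0,0]]
    - [[0,0,-0.02],[0,0,0]]
    - [[0,0,0],[0,0,0]]
    - [[0,0,0],[0,0,0]]

```text
clock: 13.85
tcp_pos: [0.4136, -0.1448, 0.1925]
orientation: [-3.121, 0.357, 0.002]
contact_force: [0.2, -0.8, -2.9]
grip_width: 0.0329
```

Run:
```python
from h import *
c=cam("wrist");save(c,"w7.png");import pickle;pickle.dump(c,open("w7.pkl","wb"))
d=cam("side");save(d,"d7.png",(120,100,440,340),2.4);s=cam("scene");save(s,"s7.png",(60,80,400,320),2.3)
rel((.415,-.1453,.2),-13)
```

```text
clock 14.0 tcp [ 0.4136 -0.1451  0.1923] F [-0.  -0.3 -3.8] w 0.0327 q [-0.5   0.15  0.78  2.17 -0.14  0.87  0.13]
 turn5 [ 0.0089  0.0249 -0.0155] rows>= 0.0  shift after turn [ 0.0014 -0.0001 -0.0077]  shift before turn [ 0.0014 -0.0001 -0.0077] rows>= 0.1
```

View pics/w7.png

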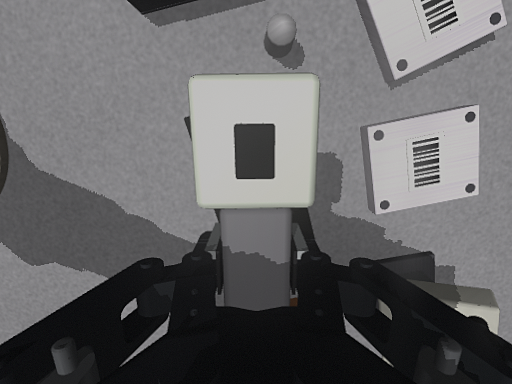

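View pics/d7.png

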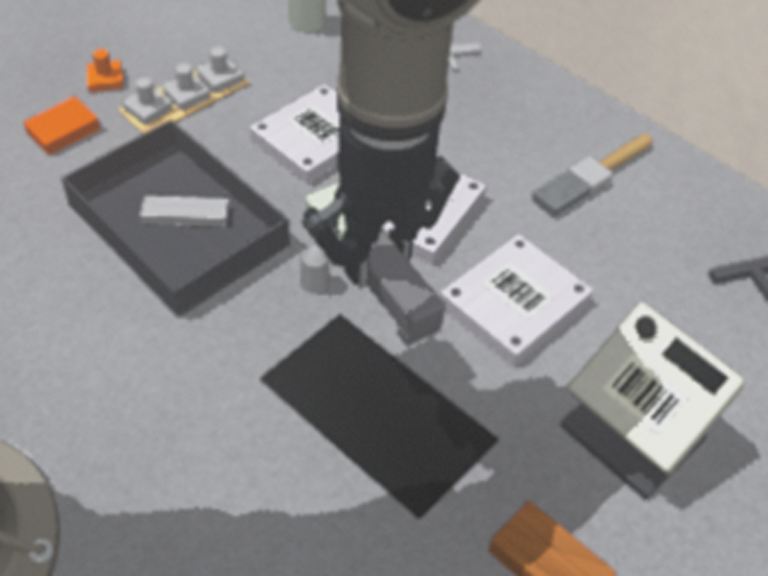

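View pics/s7.png

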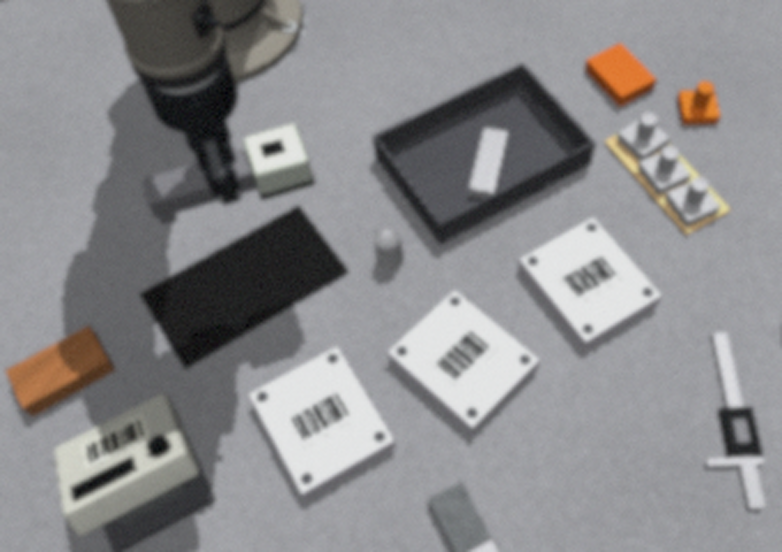

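Run:
```python
from h import *
import pickle;c=pickle.load(open("w7.pkl","rb"))
f=grab_frame("wrist");T=f["T_tool_cam"]
ct=dict(c);ct["O"]=T[:3,3];ct["M"]=T[:3,:3]
print("head corners in tool",plane(ct,[(190,75),(318,74),(316,207),(199,207)],-.0363))
print("handle in tool",plane(ct,[(222,209),(292,209)],-.0303))
d=cam("side");save(d,"d8.png",(340,210,450,320),7);s=cam("scene");save(s,"s8.png",(75,240,165,330),8)
```

```text
head corners in tool [[-0.024  -0.0829 -0.0363]
 [ 0.0236 -0.0832 -0.0363]
 [ 0.0258 -0.0312 -0.0363]
 [-0.0235 -0.0312 -0.0363]]
handle in tool [[-0.0146 -0.0283 -0.0303]
 [ 0.0166 -0.0283 -0.0303]]
```

View pics/d8.png

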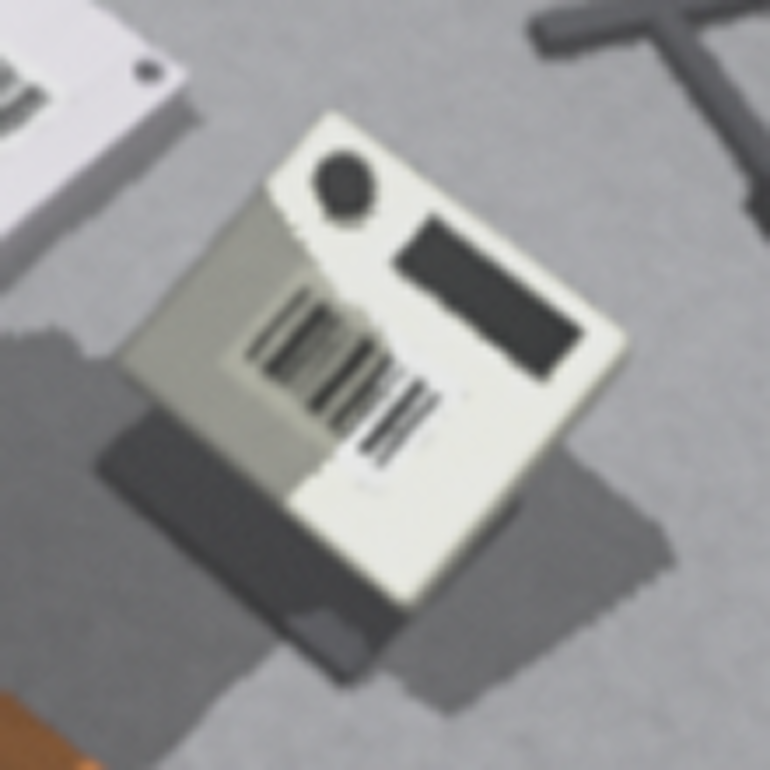

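View pics/s8.png

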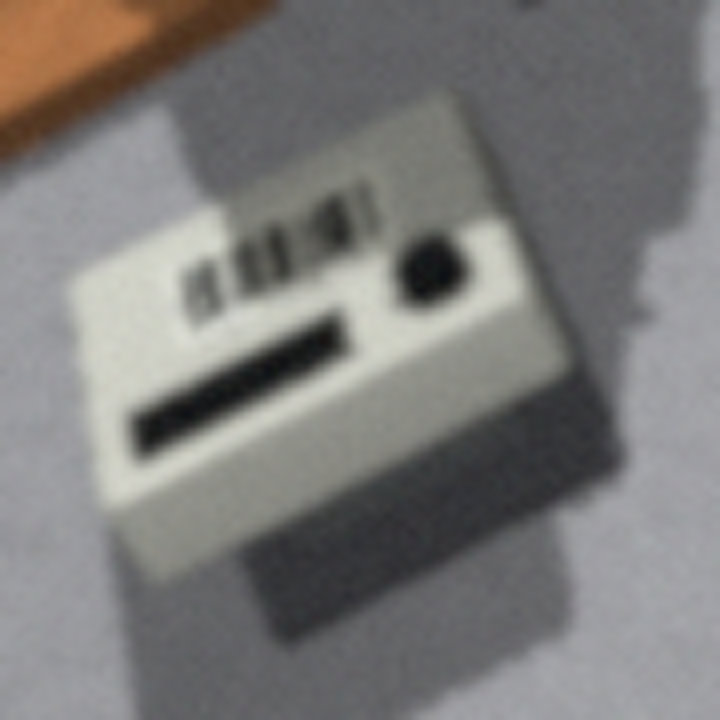

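Run:
```python
from h import *
d=cam("side");s=cam("scene")
D=lambda *p:(np.array(p,float)/7+[340,210]);S=lambda *p:(np.array(p,float)/8+[75,240])
# pixel centre conv of resize: (x+.5)/s-.5
D=lambda *p:((np.array(p,float)+.5)/7-.5+[340,210]);S=lambda *p:((np.array(p,float)+.5)/8-.5+[75,240])
P=tri(d,D((118,357),(405,607),(630,342),(332,110)),s,S((447,90),(72,283),(105,510),(530,285)))
print(P)
print([np.linalg.norm(P[i,:3]-P[i-1,:3]) for i in range(4)])
X=P[:,:3];cen=X.mean(0);u,sv,vt=np.linalg.svd(X-cen);n=vt[2]*np.sign(vt[2,2]);print("cen",cen,"n",n,"tilt",np.arccos(n[2]),"az",np.degrees(np.arctan2(-n[1],-n[0])))
L=tri(d,D((308,288),(440,395),(375,467),(247,360)),s,S((370,185),(193,270)  ,(203,325),(380,235)))
print(L,L.mean(0))
# knob and screen
print(tri(d,D((344,185),(487,298)),s,S((431,271),(240,385))))
```

```text
[[ 0.5236 -0.2994  0.0737  0.0028]
 [ 0.5183 -0.4153  0.0702  0.001 ]
 [ 0.6108 -0.4193  0.1238  0.0007]
 [ 0.6162 -0.3017  0.1255  0.0004]]
[np.float64(0.1061314000563716), np.float64(0.11604142169988312), np.float64(0.10696628276690337), np.float64(0.1177263633662689)]
cen [ 0.5672 -0.3589  0.0983] n [-0.495   0.0035  0.8689] tilt 0.5178993528032517 az -0.4060275706943076
[[ 0.5607 -0.331   0.1131  0.0068]
 [ 0.5573 -0.3821  0.1134  0.0081]
 [ 0.5516 -0.3842  0.0737  0.0081]
 [ 0.5541 -0.3316  0.0738  0.0075]] [ 0.5559 -0.3572  0.0935  0.0076]
[[ 0.5963 -0.322   0.1223  0.0013]
 [ 0.5961 -0.3779  0.1186  0.0012]]
```

send_rows:
  series:
    - [[0.01,0.03,-0.02],[0,0,0]]
    - [[0.014,0.04,-0.02],[0,0,0]]
    - [[0.014,0.045,-0.02],[0,0,0]]
    - [[0.01,0.045,0],[0,0,0]]
    - [[0.01,0.03,0],[0,0,0]]
    - [[0.01,0.015,0],[0,0,0]]
    - [[0,0,0],[0,0,0]]
    - [[0,0,0],[0,0,0]]
    - [[0,0,0],[0,0,0]]

```text
clock: 15.38
tcp_pos: [0.4344, -0.3592, 0.2532]
orientation: [-3.121, 0.355, 0.0]
contact_force: [0.1, -0.4, -2.1]
grip_width: 0.033
```

Run:
```python
from h import *
c=cam("wrist");save(c,"w9.png",None,1.5);import pickle;pickle.dump(c,open("w9.pkl","wb"))
d=cam("side");s=cam("scene")
D=lambda *p:((np.array(p,float)+.5)/7-.5+[340,210]);S=lambda *p:((np.array(p,float)+.5)/8-.5+[75,240])
rel((.415,-.1453,.2),-13)
```

```text
clock 15.53 tcp [ 0.4345 -0.3596  0.2534] F [-0.4  0.  -4.5] w 0.0324 q [-0.08  0.35  0.84  1.84 -0.3   1.08  0.65]
 turn5 [-0.0051 -0.0027 -0.0027] rows>= 0.0  shift after turn [-0.0672 -0.2044  0.0534]  shift before turn [-0.0673 -0.2044  0.0534] rows>= 3.3
```

View pics/w9.png

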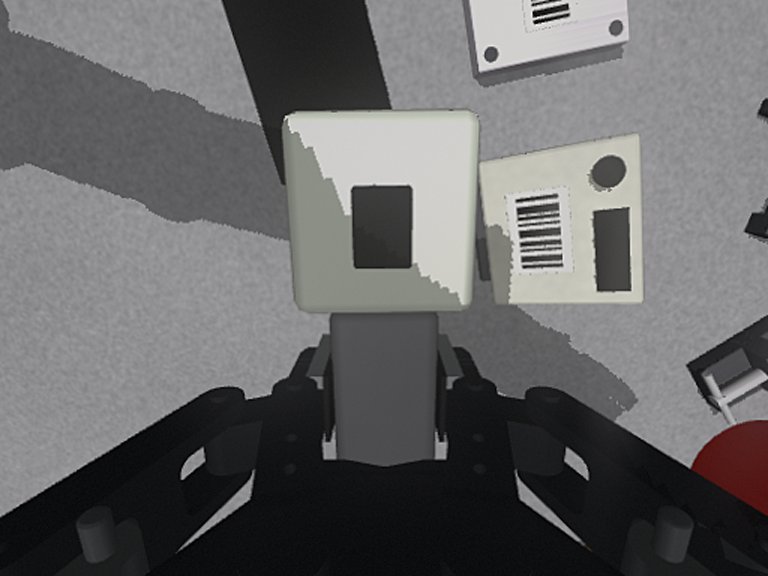

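Run:
```python
from h import *
import pickle;c=pickle.load(open("w9.pkl","rb"));save(c,"w9b.png",(310,80,440,210),6)
d=cam("side");s=cam("scene")
save(d,"d9.png",(340,210,450,320),7)
```

```text
(no output)
```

View pics/w9b.png

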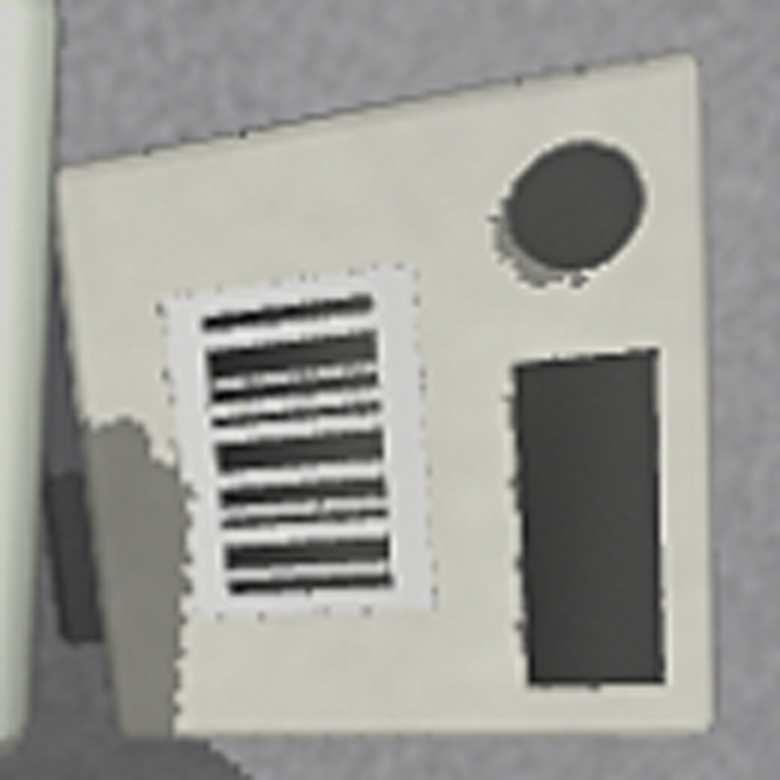

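View pics/d9.png

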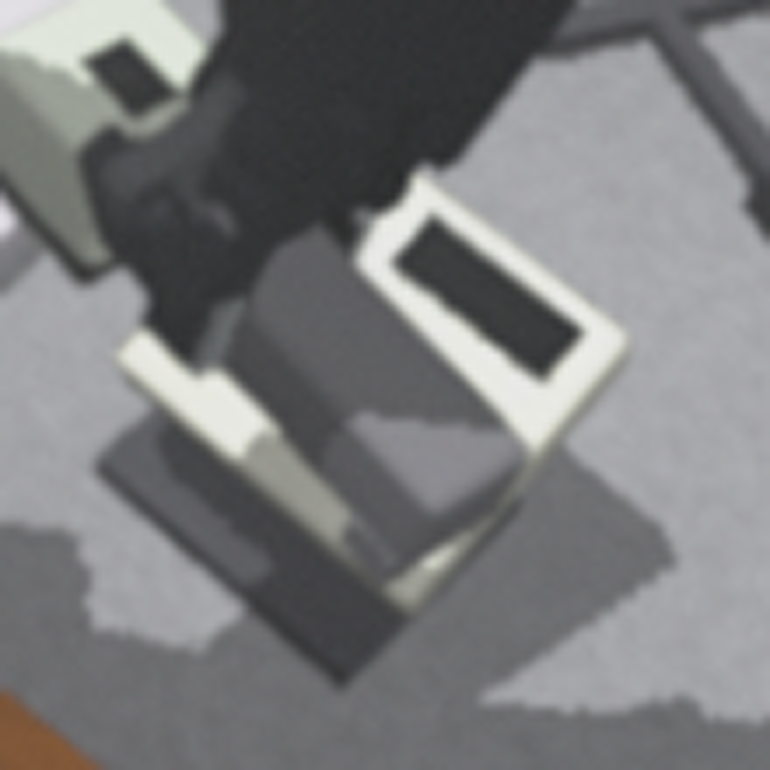

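Run:
```python
from h import *
import pickle;c=pickle.load(open("w9.pkl","rb"))
d=cam("side");s=cam("scene")
D=lambda *p:((np.array(p,float)+.5)/7-.5+[340,210]);S=lambda *p:((np.array(p,float)+.5)/8-.5+[75,240]);W=lambda *p:((np.array(p,float)+.5)/6-.5+[310,80])
# order near+y, far+y, far-y, near-y
w=W((203,315),(373,297),(392,587),(229,592));dd=D((247,360),(308,288),(440,395),(375,467));ss=S((365,185),(380,235),(203,325),(185,270))
for a,b in(((c,w),(d,dd)),((c,w),(s,ss)),((d,dd),(s,ss))):
    L=tri(*a,*b);print(L,L.mean(0))
wf=W((57,170),(693,58),(712,735),(122,737))  # face near+y far+y far-y near-y
df=D((118,357),(332,110),(630,342),(405,607));sf=S((447,90),(530,285),(105,510),(72,283))
for a,b in(((c,wf),(d,df)),((c,wf),(s,sf))):
    X=tri(*a,*b)[:,:3];cen=X.mean(0);n=np.linalg.svd(X-cen)[2][2];n*=np.sign(n[2]);e=(X[0]-X[3]+X[1]-X[2]);print(X,cen,n,np.arccos(n[2]),"yaw edge",np.degrees(np.arctan2(-e[0],e[1])))
```

```text
[[ 0.5456 -0.3298  0.0839  0.001 ]
 [ 0.571  -0.3314  0.1004  0.0001]
 [ 0.5666 -0.3847  0.1034  0.001 ]
 [ 0.5407 -0.3829  0.0883  0.0013]] [ 0.556  -0.3572  0.094   0.0009]
[[ 0.5448 -0.3305  0.0856  0.0024]
 [ 0.5699 -0.3316  0.1032  0.0012]
 [ 0.5672 -0.3842  0.1032  0.0018]
 [ 0.5415 -0.384   0.0873  0.0005]] [ 0.5558 -0.3575  0.0948  0.0015]
[[ 0.5447 -0.3311  0.0859  0.001 ]
 [ 0.5695 -0.3321  0.1026  0.0003]
 [ 0.5669 -0.3838  0.102   0.0008]
 [ 0.5412 -0.3833  0.0871  0.002 ]] [ 0.5556 -0.3576  0.0944  0.001 ]
[[ 0.5255 -0.297   0.0702]
 [ 0.616  -0.3021  0.1258]
 [ 0.6125 -0.4191  0.1229]
 [ 0.5195 -0.415   0.069 ]] [ 0.5684 -0.3583  0.097 ] [-0.5121  0.0056  0.8589] 0.5377197898773208 yaw edge -2.3222912591366653
[[ 0.5246 -0.2988  0.0749]
 [ 0.6162 -0.3018  0.1256]
 [ 0.6118 -0.4189  0.1255]
 [ 0.5193 -0.415   0.0716]] [ 0.568  -0.3586  0.0994] [-0.4942  0.0079  0.8693] 0.5170380938527802 yaw edge -2.350150743064195
```

```bash
cat >> h.py <<'E'
F=np.array([.0005,-.0573,.0897]); WIN=np.array([.0005,-.0573,.0097])
def scanpose(label,n,sx):
    n=np.array(n)/np.linalg.norm(n);sx=np.array(sx,float);sx-=n*(sx@n);sx/=np.linalg.norm(sx)
    z=-n;y=-sx;x=np.cross(y,z);M=np.c_[x,y,z];return np.array(label)-M@F,R.from_matrix(M)
def scancheck(label,n):
    o=r.get_obs();M=R.from_rotvec(o["orientation"]).as_matrix();w=o["tcp_pos"]+M@WIN
    n=np.array(n)/np.linalg.norm(n);z=M[:,2]
    t=((np.array(label)-w)@n)/(z@n);hit=w+z*t
    print("dist",t,"miss(mm)",(hit-label)*1e3,"angle deg",np.degrees(np.arccos(-(z@n))),"qvel",np.abs(o["qvel"]).max())
CL=[.5558,-.3575,.0950];CN=[-.4966,.0199,.868];CY=[.040,.999,0]
E
python3 - <<'E'
from h import *
p,Rt=scanpose(CL,CN,CY);print(p,Rt.as_matrix());rel(p,Rt=Rt)
E
```

```text
[ 0.5085 -0.413   0.1726] [[ 0.8671 -0.04    0.4965]
 [-0.0347 -0.9992 -0.0199]
 [ 0.4969  0.     -0.8678]]
clock 15.72 tcp [ 0.4344 -0.3601  0.2534] F [ 0.2 -0.3 -2.2] w 0.0328 q [-0.08  0.35  0.85  1.84 -0.3   1.08  0.65]
 turn5 [ 0.5581  5.9389 -2.1025] rows>= 5.9  shift after turn [0.026  0.0499 0.108 ]  shift before turn [0.0841 0.0348 0.0808] rows>= 1.7
```

send_rows:
  series:
    - [[0,0,0],[0.08,0.85,-0.3]]
    - [[0,0,0],[0.08,0.85,-0.3]]
    - [[0,0,0],[0.08,0.85,-0.3]]
    - [[0,0,0],[0.08,0.85,-0.3]]
    - [[0,0,0],[0.08,0.85,-0.3]]
    - [[0,0,0],[0.08,0.85,-0.3]]
    - [[0,0,0],[0.08,0.84,-0.3]]
    - [[0.006,0.0125,0.02],[0,0,0]]
    - [[0.006,0.0125,0.02],[0,0,0]]
    - [[0.006,0.0125,0.02],[0,0,0]]
    - [[0.006,0.0125,0.02],[0,0,0]]
    - [[0,0,0],[0,0,0]]
    - [[0,0,0],[0,0,0]]

```text
clock: 17.35
tcp_pos: [0.4922, -0.4125, 0.1959]
orientation: [3.026, -0.062, 0.804]
contact_force: [0.0, -0.4, -2.9]
grip_width: 0.0323
```

Run:
```python
from h import *
p,Rt=scanpose(CL,CN,CY);rel(p,Rt=Rt);scancheck(CL,CN)
c=cam("wrist");save(c,"w10.png")
```

```text
clock 17.35 tcp [ 0.4922 -0.4125  0.1959] F [ 0.  -0.4 -2.9] w 0.0323 q [ 0.27  0.37  0.62  2.02 -1.03  0.68  1.57]
 turn5 [ 0.0023  0.007  -0.0087] rows>= 0.0  shift after turn [ 0.0026 -0.0002  0.0283]  shift before turn [ 0.0026 -0.0002  0.0283] rows>= 0.5
dist 0.10828340843189134 miss(mm) [-2.2844 -0.1732 -1.303 ] angle deg 0.036746245288402826 qvel 0.016098206099276455
```

View pics/w10.png

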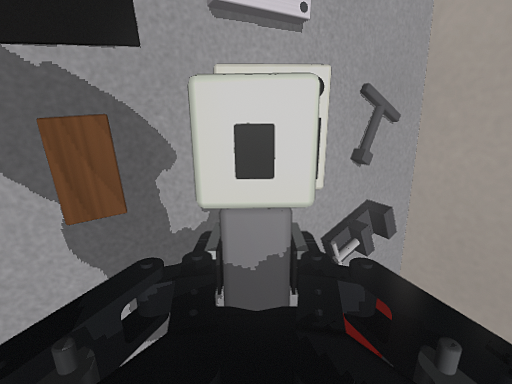

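send_rows:
  series:
    - [[0.0026,0,0.014],[0,0,0]]
    - [[0,0,0.01],[0,0,0]]
    - [[0,0,0.004],[0,0,0]]
    - [[0,0,0],[0,0,0]]
    - [[0,0,0],[0,0,0]]

```text
clock: 18.02
tcp_pos: [0.5088, -0.4136, 0.1729]
orientation: [3.025, -0.062, 0.805]
contact_force: [0.3, 0.7, -2.4]
grip_width: 0.0324
```

Run:
```python
from h import *
p,Rt=scanpose(CL,CN,CY);rel(p,Rt=Rt);scancheck(CL,CN)
c=cam("wrist");save(c,"w11.png")
s=cam("scene");save(s,"s11.png",(20,180,240,340),3.4)
```

```text
clock 18.02 tcp [ 0.5088 -0.4136  0.1729] F [ 0.3  0.7 -2.4] w 0.0324 q [ 0.29  0.42  0.58  2.01 -1.09  0.65  1.61]
 turn5 [ 0.0067  0.0011 -0.0083] rows>= 0.0  shift after turn [-0.0004 -0.0006  0.0001]  shift before turn [-0.0004 -0.0006  0.0001] rows>= 0.0
dist 0.08007614291937416 miss(mm) [ 0.3508 -0.6646  0.2159] angle deg 0.03408901691569511 qvel 0.0037633848723430787
```

View pics/w11.png

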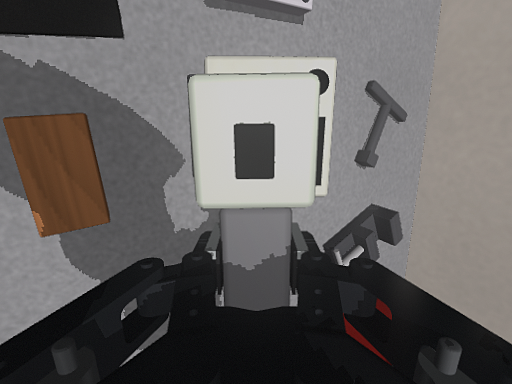

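View pics/s11.png

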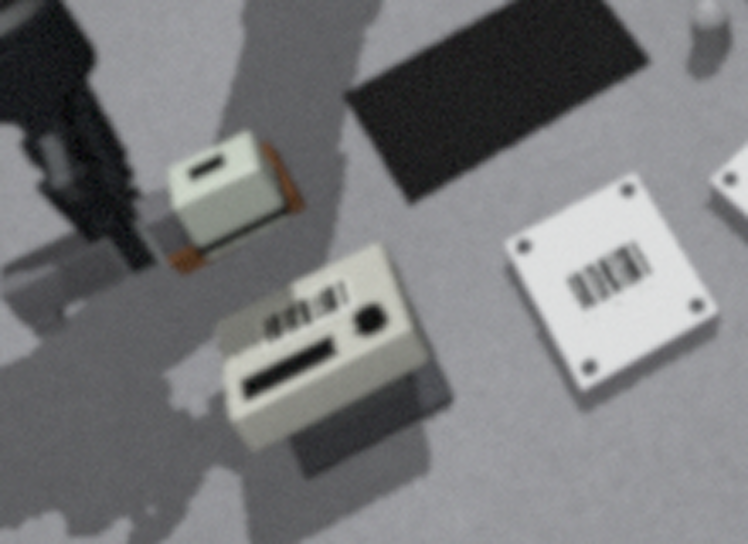

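send_rows:
  series:
    - [[-0.0004,-0.0006,0],[0,0,0]]
    - [[0,0,0],[0,0,0]]
    - [[0,0,0],[0,0,0]]
    - [[0,0,0],[0,0,0]]
    - [[0,0,0],[0,0,0]]
    - [[0,0,0],[0,0,0]]
    - [[0,0,0],[0,0,0]]
    - [[0,0,0],[0,0,0]]
    - [[0,0,0],[0,0,0]]
    - [[0,0,0],[0,0,0]]
    - [[0,0,0],[0,0,0]]
    - [[0,0,0],[0,0,0]]
    - [[0,0,0],[0,0,0]]
    - [[0,0,0],[0,0,0]]
    - [[0,0,0],[0,0,0]]
    - [[0,0,0],[0,0,0]]

```text
clock: 20.12
tcp_pos: [0.5087, -0.4127, 0.1726]
orientation: [3.025, -0.061, 0.805]
contact_force: [-0.4, -0.4, -3.4]
grip_width: 0.0324
```

Run:
```python
from h import *
scancheck(CL,CN)
c=cam("wrist");save(c,"w12.png")
import numpy as np
s=cam("scene");d=cam("side")
def plates(c):
    hsv=cv2.cvtColor(c["im"],cv2.COLOR_BGR2HSV);m=((hsv[...,2]>170)&(hsv[...,1]<40)).astype(np.uint8)
    for k in cv2.findContours(m,0,cv2.CHAIN_APPROX_NONE)[0]:
        if cv2.contourArea(k)<300: continue
        P=plane(c,k.reshape(-1,2),.025)[:,:2].astype(np.float32);q=cv2.minAreaRect(P)
        if .5<q[0][0]<.75 and abs(q[0][1])<.3: print(q)
plates(s);plates(d)
rel((.57,-.415,.25),-90+90)
```

```text
dist 0.07992187540645011 miss(mm) [0.1216 0.27   0.0634] angle deg 0.010940845129983225 qvel 0.0017634343224919953
((0.6128830313682556, -0.1727839708328247), (0.11210839450359344, 0.13076645135879517), 88.81864929199219)
((0.6357364058494568, -0.005087696015834808), (0.1311677247285843, 0.11095932126045227), 13.643326759338379)
((0.6322325468063354, 0.1732807159423828), (0.11100035905838013, 0.1310049444437027), 89.78766632080078)
((0.5679426789283752, -0.2974238097667694), (0.1071910709142685, 0.06087392941117287), 86.15546417236328)
((0.5534302592277527, -0.16158807277679443), (0.18347595632076263, 0.20424771308898926), 85.94495391845703)
clock 20.27 tcp [ 0.5087 -0.4127  0.1726] F [-0.6  1.1 -2.6] w 0.0325 q [ 0.29  0.42  0.58  2.02 -1.09  0.65  1.61]
 turn5 [ 0.1201 -5.9569 -0.4533] rows>= 6.0  shift after turn [ 0.0613  0.0023 -0.0774]  shift before turn [ 0.0917 -0.0002 -0.0367] rows>= 1.2
```

View pics/w12.png

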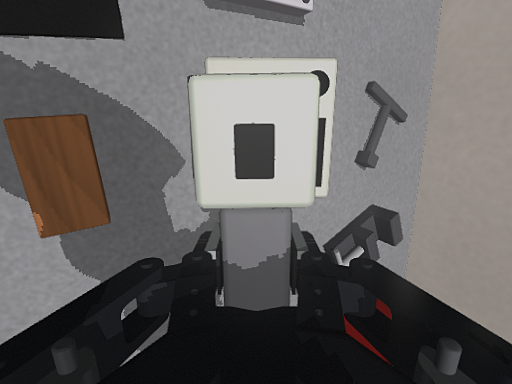

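send_rows:
  series:
    - [[0,0,-0.03],[0,0,0]]
    - [[0,0,-0.04],[0,0,0]]
    - [[0,0,-0.01],[0,0,0]]
    - [[0,0,0],[0.02,-0.85,-0.07]]
    - [[0,0,0],[0.02,-0.85,-0.07]]
    - [[0,0,0],[0.02,-0.85,-0.07]]
    - [[0,0,0],[0.02,-0.85,-0.07]]
    - [[0,0,0],[0.02,-0.85,-0.07]]
    - [[0,0,0],[0.02,-0.85,-0.06]]
    - [[0,0,0],[0,-0.85,-0.04]]
    - [[0,0,0],[0,0,0]]

```text
clock: 21.65
tcp_pos: [0.4713, -0.4095, 0.2405]
orientation: [-3.141, -0.006, -0.0]
contact_force: [1.0, -0.3, -3.1]
grip_width: 0.0328
```

```bash
cat >> h.py <<'E'
PL=[.633,.1755,.025];PM=[.6362,-.0041,.025];PR=[.6134,-.1718,.025];UP=[0,0,1]
E
python3 - <<'E'
from h import *
p,Rt=scanpose(PL,UP,[0,1,0]);print(p);rel(p,Rt=Rt)
E
```

```text
[0.6325 0.1182 0.1147]
clock 21.65 tcp [ 0.4713 -0.4095  0.2405] F [ 1.  -0.3 -3.1] w 0.0328 q [ 0.01  0.5   0.86  1.71 -0.42  1.12  1.  ]
 turn5 [-0.0035 -0.0012  0.0453] rows>= 0.0  shift after turn [ 0.1612 -0.5277  0.1258]  shift before turn [ 0.1633 -0.5271  0.1259] rows>= 8.4
```

send_rows:
  series:
    - [[0.01,-0.025,0],[0,0,0.045]]
    - [[0.014,-0.042,0],[0,0,0]]
    - [[0.014,-0.042,0],[0,0,0]]
    - [[0.014,-0.042,0],[0,0,0]]
    - [[0.014,-0.042,0],[0,0,0]]
    - [[0.014,-0.042,0],[0,0,0]]
    - [[0.014,-0.042,0],[0,0,0]]
    - [[0.014,-0.042,0],[0,0,0]]
    - [[0.014,-0.042,0],[0,0,0]]
    - [[0.014,-0.042,0.01],[0,0,0]]
    - [[0.014,-0.042,0.01],[0,0,0]]
    - [[0.0112,-0.042,0.02],[0,0,0]]
    - [[0,-0.04,0.02],[0,0,0]]
    - [[0,0,0.02],[0,0,0]]
    - [[0,0,0],[0,0,0]]
    - [[0,0,0],[0,0,0]]

```text
clock: 23.65
tcp_pos: [0.6326, 0.1133, 0.1626]
orientation: [3.141, -0.011, 0.003]
contact_force: [0.6, -0.0, -2.2]
grip_width: 0.0323
```

Run:
```python
from h import *
p,Rt=scanpose(PL,UP,[0,1,0]);rel(p,Rt=Rt)
c=cam("wrist");save(c,"w13.png",None,1.5)
```

```text
clock 23.65 tcp [0.6326 0.1133 0.1626] F [ 0.6 -0.  -2.2] w 0.0323 q [-0.81  0.61  0.77  1.74 -0.49  1.    0.14]
 turn5 [ 0.0075 -0.0217 -0.077 ] rows>= 0.1  shift after turn [-0.0001 -0.0049  0.0479]  shift before turn [-0.0002 -0.0049  0.0479] rows>= 0.8
```

View pics/w13.png

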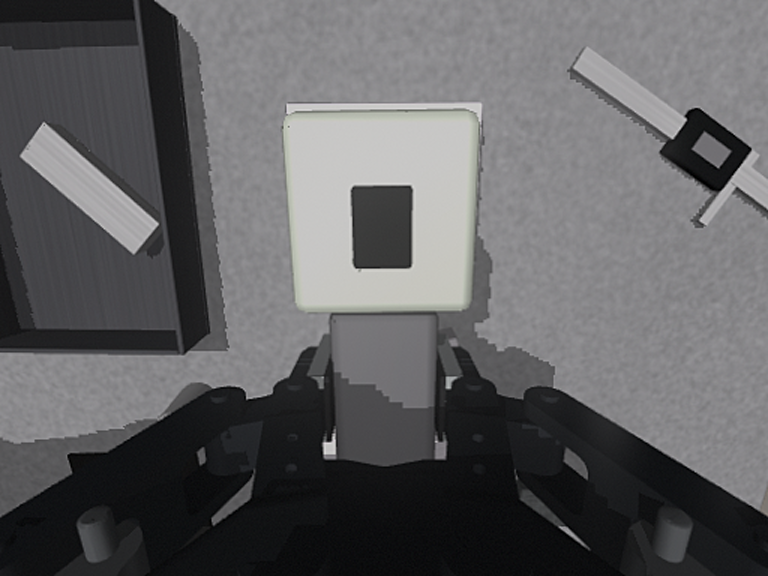

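send_rows:
  series:
    - [[0,-0.005,0.02],[0,0,-0.08]]
    - [[0,0,0.02],[0,0,0]]
    - [[0,0,0.008],[0,0,0]]
    - [[0,0,0],[0,0,0]]
    - [[0,0,0],[0,0,0]]
    - [[0,0,0],[0,0,0]]
    - [[0,0,0],[0,0,0]]
    - [[0,0,0],[0,0,0]]

```text
clock: 24.7
tcp_pos: [0.6324, 0.1203, 0.114]
orientation: [3.141, 0.005, 0.002]
contact_force: [0.0, 0.4, -3.1]
grip_width: 0.0325
```

Run:
```python
from h import *
p,Rt=scanpose(PL,UP,[0,1,0]);rel(p,Rt=Rt);scancheck(PL,UP)
c=cam("wrist");save(c,"w14.png")
```

```text
clock 24.7 tcp [0.6324 0.1203 0.114 ] F [ 0.   0.4 -3.1] w 0.0325 q [-0.79  0.66  0.73  1.77 -0.54  0.92  0.18]
 turn5 [ 0.0054 -0.011   0.0349] rows>= 0.0  shift after turn [ 0.0001  0.0021 -0.0007]  shift before turn [ 0.0001  0.0021 -0.0007] rows>= 0.0
dist 0.07925924385201602 miss(mm) [-0.2104  2.0851  0.    ] angle deg 0.06113307382441723 qvel 0.0025816106577700314
```

View pics/w14.png

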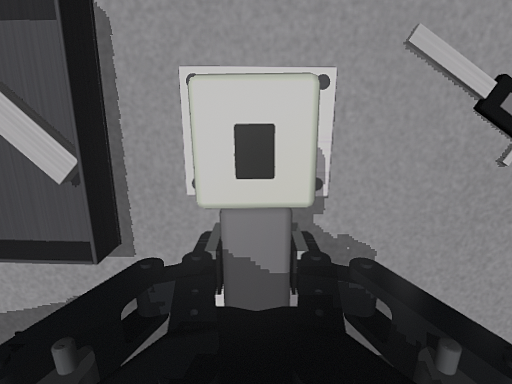

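send_rows:
  series:
    - [[0,0.002,-0.0007],[0,0,0]]
    - [[0,0,0],[0,0,0]]
    - [[0,0,0],[0,0,0]]
    - [[0,0,0],[0,0,0]]
    - [[0,0,0],[0,0,0]]
    - [[0,0,0],[0,0,0]]
    - [[0,0,0],[0,0,0]]
    - [[0,0,0],[0,0,0]]
    - [[0,0,0],[0,0,0]]
    - [[0,0,0],[0,0,0]]
    - [[0,0,0],[0,0,0]]
    - [[0,0,0],[0,0,0]]
    - [[0,0,0],[0,0,0]]
    - [[0,0,0],[0,0,0]]
    - [[0,0,0],[0,0,0]]
    - [[0,0,0],[0,0,0]]

```text
clock: 26.75
tcp_pos: [0.6323, 0.1183, 0.1144]
orientation: [3.141, 0.005, 0.001]
contact_force: [-0.2, -0.4, -2.7]
grip_width: 0.0327
```

Run:
```python
from h import *
scancheck(PL,UP)
c=cam("wrist");save(c,"w15.png",(150,40,380,240),3.2)
P=plane(c,[(180,67),(336,67),(330,195),(186,195)],.025);print(P,P.mean(0))
p,Rt=scanpose(PM,UP,[-np.sin(.1),np.cos(.1),0]);rel(p,Rt=Rt)
p,Rt=scanpose(PM,UP,[0,1,0]);rel(p,Rt=Rt)
```

```text
dist 0.07969288866011486 miss(mm) [-0.3412 -0.0095  0.    ] angle deg 0.05320128514039047 qvel 0.0022107186166543473
[[0.5712 0.2265 0.025 ]
 [0.6975 0.2268 0.025 ]
 [0.7004 0.1192 0.025 ]
 [0.5692 0.1189 0.025 ]] [0.6346 0.1729 0.025 ]
clock 26.8 tcp [0.6323 0.1182 0.1145] F [ 0.1  0.2 -3.7] w 0.0327 q [-0.78  0.66  0.73  1.77 -0.54  0.92  0.18]
 turn5 [ 0.0084 -0.0071 -1.1117] rows>= 1.1  shift after turn [-0.0088  0.1794 -0.0002]  shift before turn [ 0.0086  0.1794 -0.0001] rows>= 2.9
clock 26.8 tcp [0.6323 0.1182 0.1145] F [ 0.1  0.2 -3.7] w 0.0327 q [-0.78  0.66  0.73  1.77 -0.54  0.92  0.18]
 turn5 [ 0.0081 -0.0075  0.0342] rows>= 0.0  shift after turn [ 0.0034  0.1796 -0.0002]  shift before turn [ 0.0029  0.1796 -0.0001] rows>= 2.9
```

View pics/w15.png

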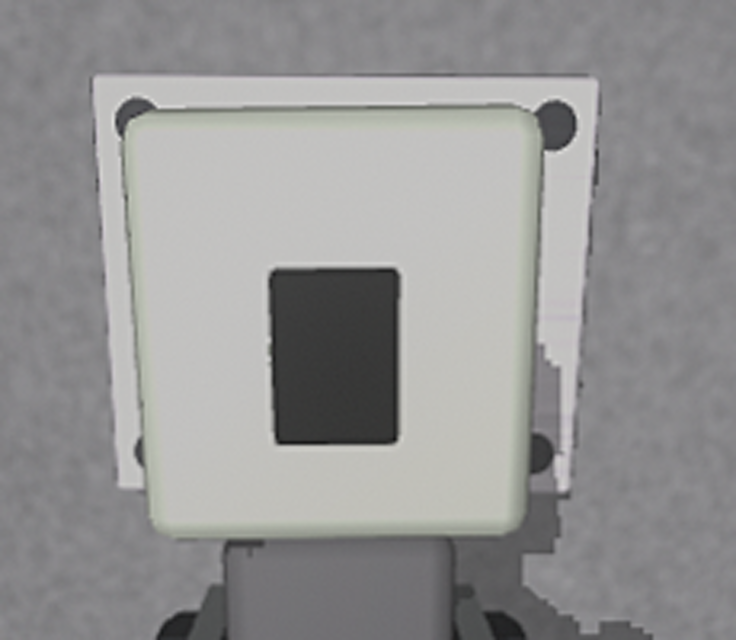

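send_rows:
  series:
    - [[0.001,0.03,0],[0,0,0.034]]
    - [[0.001,0.04,0],[0,0,0]]
    - [[0.001,0.04,0],[0,0,0]]
    - [[0,0.04,0],[0,0,0]]
    - [[0,0.02,0],[0,0,0]]
    - [[0,0.0096,0],[0,0,0]]
    - [[0,0,0],[0,0,0]]
    - [[0,0,0],[0,0,0]]
    - [[0,0,0],[0,0,0]]

```text
clock: 27.92
tcp_pos: [0.6355, -0.0597, 0.1144]
orientation: [3.142, 0.003, 0.001]
contact_force: [-0.4, -0.1, -3.4]
grip_width: 0.0325
```

Run:
```python
from h import *
p,Rt=scanpose(PM,UP,[0,1,0]);rel(p,Rt=Rt);scancheck(PM,UP)
c=cam("wrist");save(c,"w16.png",(150,40,380,240),3.2)
```

```text
clock 27.93 tcp [ 0.6355 -0.0597  0.1144] F [-0.4 -0.1 -3.4] w 0.0325 q [-0.5   0.65  0.72  1.78 -0.53  0.91  0.45]
 turn5 [ 0.0007 -0.0044  0.0247] rows>= 0.0  shift after turn [ 0.0002  0.0017 -0.0003]  shift before turn [ 0.0002  0.0017 -0.0003] rows>= 0.0
dist 0.07968097703145978 miss(mm) [-0.2466  1.7159  0.    ] angle deg 0.0222208789622994 qvel 0.006361521256702972
```

View pics/w16.png

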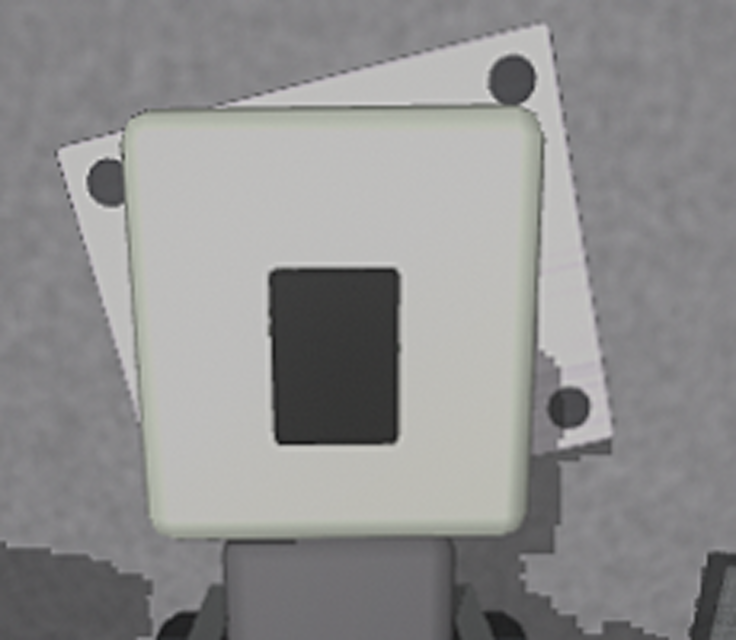

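send_rows:
  series:
    - [[0,0.0017,0],[0,0,0]]
    - [[0,0,0],[0,0,0]]
    - [[0,0,0],[0,0,0]]
    - [[0,0,0],[0,0,0]]
    - [[0,0,0],[0,0,0]]
    - [[0,0,0],[0,0,0]]
    - [[0,0,0],[0,0,0]]
    - [[0,0,0],[0,0,0]]
    - [[0,0,0],[0,0,0]]
    - [[0,0,0],[0,0,0]]
    - [[0,0,0],[0,0,0]]
    - [[0,0,0],[0,0,0]]
    - [[0,0,0],[0,0,0]]
    - [[0,0,0],[0,0,0]]
    - [[0,0,0],[0,0,0]]
    - [[0,0,0],[0,0,0]]

```text
clock: 29.98
tcp_pos: [0.6354, -0.063, 0.1146]
orientation: [3.141, 0.0, 0.001]
contact_force: [-0.8, 0.5, -2.2]
grip_width: 0.0324
```

Run:
```python
from h import *
scancheck(PM,UP)
c=cam("wrist");save(c,"w17.png",(150,40,380,240),3.2)
P=plane(c,[(167.6,87),(341,176.8)],.025);print(P,P.mean(0))
p,Rt=scanpose(PR,UP,[0,1,0]);rel(p,Rt=Rt)
```

```text
dist 0.07981952750351674 miss(mm) [-0.2982 -1.7084 -0.    ] angle deg 0.051469224253432026 qvel 0.0019096282551117312
[[ 0.5633  0.0302  0.025 ]
 [ 0.7122 -0.0454  0.025 ]] [ 0.6377 -0.0076  0.025 ]
clock 30.02 tcp [ 0.6354 -0.063   0.1146] F [-0.4  0.9 -3.1] w 0.0323 q [-0.5   0.65  0.72  1.78 -0.53  0.91  0.45]
 turn5 [ 0.0079 -0.0073  0.0002] rows>= 0.0  shift after turn [-0.0225  0.1661 -0.0001]  shift before turn [-0.0225  0.1661 -0.    ] rows>= 2.7
```

View pics/w17.png

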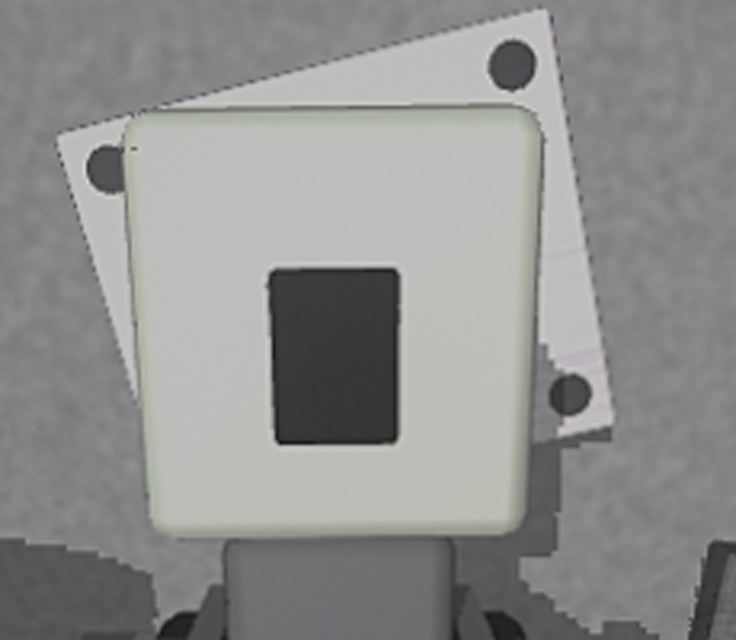

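send_rows:
  series:
    - [[-0.005,0.03,0],[0,0,0]]
    - [[-0.008,0.04,0],[0,0,0]]
    - [[-0.0065,0.04,0],[0,0,0]]
    - [[-0.003,0.03,0],[0,0,0]]
    - [[0,0.016,0],[0,0,0]]
    - [[0,0.01,0],[0,0,0]]
    - [[0,0,0],[0,0,0]]
    - [[0,0,0],[0,0,0]]
    - [[0,0,0],[0,0,0]]
    - [[0,0,0],[0,0,0]]
    - [[0,0,0],[0,0,0]]
    - [[0,0,0],[0,0,0]]

```text
clock: 31.52
tcp_pos: [0.6134, -0.2236, 0.1132]
orientation: [-3.136, -0.006, 0.003]
contact_force: [-0.1, 6.7, -4.9]
grip_width: 0.0326
```

Run:
```python
from h import *
p,Rt=scanpose(PR,UP,[0,1,0]);rel(p,Rt=Rt);scancheck(PR,UP)
c=cam("wrist");save(c,"w18.png",(150,40,380,240),3.2)
```

```text
clock 31.52 tcp [ 0.6134 -0.2236  0.1132] F [-0.1  6.7 -4.9] w 0.0326 q [-0.22  0.67  0.7   1.74 -0.53  0.93  0.7 ]
 turn5 [-0.0647  0.0192  0.0468] rows>= 0.1  shift after turn [-0.0005  0.0055 -0.0015]  shift before turn [-0.0006  0.0055 -0.0015] rows>= 0.1
dist 0.07887159351276679 miss(mm) [ 0.1472  6.0386 -0.    ] angle deg 0.33738913565186873 qvel 0.001962904635313387
```

View pics/w18.png

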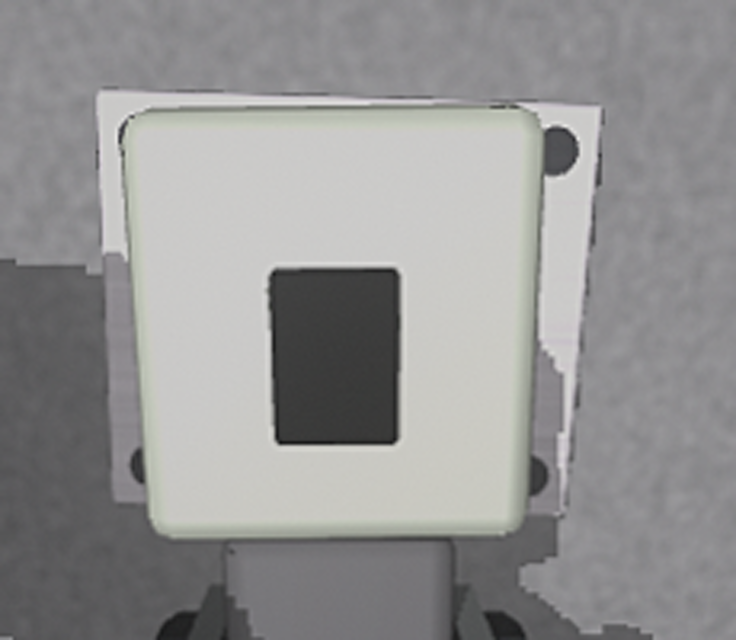

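send_rows:
  series:
    - [[0,-0.02,0],[0,0,0]]
    - [[0,-0.02,-0.02],[0,0,0]]
    - [[0,0,-0.03],[0,0,0]]
    - [[0,0,0],[0,0,1]]
    - [[0,0,0],[0,0,1]]
    - [[0,0,0],[0,0,1]]
    - [[0,0,0],[0,0,1]]
    - [[0,0,0],[0,0,1]]
    - [[0,0,0],[0,0,1]]
    - [[0,0,0],[0,0,1]]
    - [[0,0,0],[0,0,1]]
    - [[0,0,0],[0,0,1]]
    - [[0,0,0],[0,0,1]]
    - [[0,0,0],[0,0,1]]
    - [[0,0,0],[0,0,1]]
    - [[0,0,0],[0,0,0]]
    - [[0,0,0],[0,0,0]]

```text
clock: 33.7
tcp_pos: [0.6131, -0.1881, 0.1646]
orientation: [2.723, -1.567, 0.001]
contact_force: [0.5, 0.7, -2.4]
grip_width: 0.0328
```

Run:
```python
from h import *
p,Rt=scanpose(PR,UP,[np.cos(np.pi/6),.5,0]);print(p);rel(p,Rt=Rt)
c=cam("wrist");save(c,"w19.png")
f=grab_frame("wrist");T=f["T_tool_cam"];ct=dict(c);ct["O"]=T[:3,3];ct["M"]=T[:3,:3]
print("head corners in tool",plane(ct,[(190,75),(318,74),(316,207),(199,207)],-.0363))
d=cam("side");save(d,"d19.png",(220,100,470,340),2.4)
s=cam("scene");save(s,"s19.png",(60,80,400,320),2.3)
```

```text
[ 0.5635 -0.2     0.1147]
clock 33.7 tcp [ 0.6131 -0.1881  0.1646] F [ 0.5  0.7 -2.4] w 0.0328 q [-0.47  0.71  1.02  1.75 -0.68  1.08 -0.26]
 turn5 [-0.0041 -0.0085  0.0317] rows>= 0.0  shift after turn [-0.0145  0.0489  0.0499]  shift before turn [-0.0146  0.0489  0.0499] rows>= 0.8
head corners in tool [[-0.0246 -0.0831 -0.0363]
 [ 0.023  -0.0834 -0.0363]
 [ 0.0252 -0.0314 -0.0363]
 [-0.0241 -0.0315 -0.0363]]
```

View pics/w19.png

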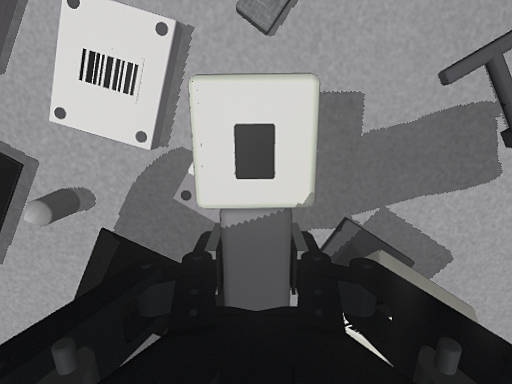

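View pics/d19.png

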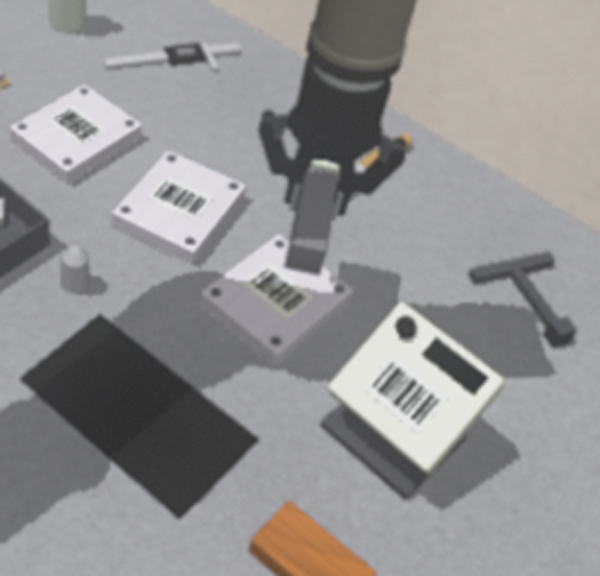

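View pics/s19.png

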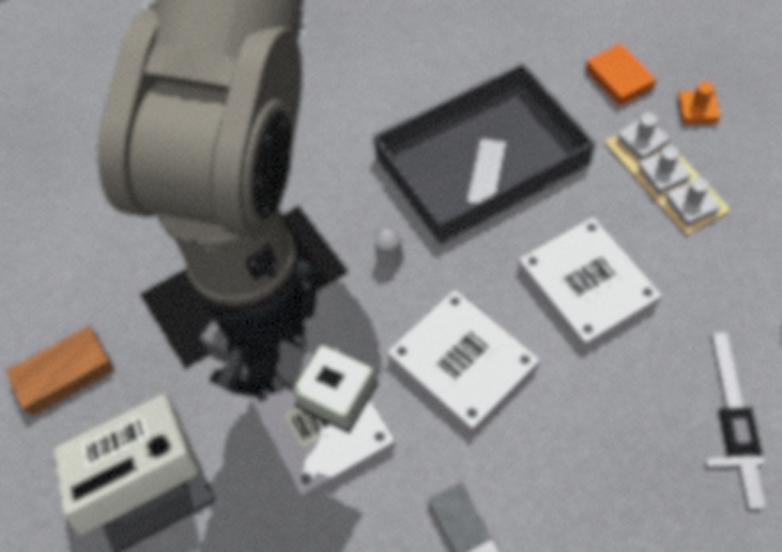

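send_rows:
  series:
    - [[-0.0045,0.019,0.01],[0,0,0.03]]
    - [[-0.005,0.02,0.02],[0,0,0]]
    - [[-0.005,0.01,0.015],[0,0,0]]
    - [[0,0,0.005],[0,0,0]]
    - [[0,0,0],[0,0,0]]
    - [[0,0,0],[0,0,0]]
    - [[0,0,0],[0,0,0]]
    - [[0,0,0],[0,0,0]]
    - [[0,0,0],[0,0,0]]

```text
clock: 35.02
tcp_pos: [0.5633, -0.2009, 0.1147]
orientation: [2.719, -1.574, 0.002]
contact_force: [0.0, 0.1, -2.9]
grip_width: 0.0328
```

Run:
```python
from h import *
p,Rt=scanpose(PR,UP,[np.cos(np.pi/6),.5,0]);rel(p,Rt=Rt);scancheck(PR,UP)
c=cam("wrist");save(c,"w20.png")
```

```text
clock 35.02 tcp [ 0.5633 -0.2009  0.1147] F [ 0.   0.1 -2.9] w 0.0328 q [-0.44  0.71  0.98  1.89 -0.73  0.95 -0.16]
 turn5 [-0.0039 -0.0116 -0.0287] rows>= 0.0  shift after turn [-0.0006 -0.0007  0.    ]  shift before turn [-0.0006 -0.0006  0.    ] rows>= 0.0
dist 0.08004316142259565 miss(mm) [-0.1002 -1.0706 -0.    ] angle deg 0.06130948280300379 qvel 0.003275512462072987
```

View pics/w20.png

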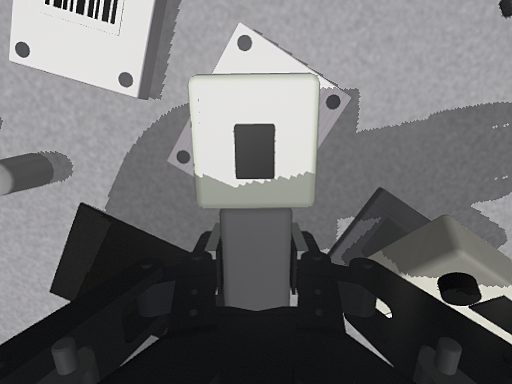

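send_rows:
  series:
    - [[-0.0006,-0.0007,0],[0,0,0]]
    - [[0,0,0],[0,0,0]]
    - [[0,0,0],[0,0,0]]
    - [[0,0,0],[0,0,0]]
    - [[0,0,0],[0,0,0]]
    - [[0,0,0],[0,0,0]]
    - [[0,0,0],[0,0,0]]
    - [[0,0,0],[0,0,0]]
    - [[0,0,0],[0,0,0]]
    - [[0,0,0],[0,0,0]]
    - [[0,0,0],[0,0,0]]
    - [[0,0,0],[0,0,0]]
    - [[0,0,0],[0,0,0]]
    - [[0,0,0],[0,0,0]]
    - [[0,0,0],[0,0,0]]
    - [[0,0,0],[0,0,0]]

```text
clock: 37.08
tcp_pos: [0.5635, -0.2, 0.1146]
orientation: [2.718, -1.574, 0.001]
contact_force: [0.3, -0.4, -1.8]
grip_width: 0.0322
```

Run:
```python
from h import *
scancheck(PR,UP)
c=cam("wrist");save(c,"w21.png",(150,10,380,210),3.2)
P=plane(c,[(168,161),(351,93)],.025);print(P,P.mean(0))
# mat
s=cam("scene");d=cam("side")
S=lambda *p:((np.array(p,float)+.5)/2.3-.5+[60,80]);D=lambda *p:((np.array(p,float)+.5)/2.4-.5+[120,100])
for c,px in((s,S((142,295),(301,208),(347,270),(187,366))),(d,D((418,517),(261,378),(340,316),(497,437)))):
    P=plane(c,px,.004)[:,:2];print(P,P.mean(0))
yaw=2.2;a=np.radians(92.2)
rel((.43,-.2,.20),2.2)
```

```text
dist 0.07993251562505907 miss(mm) [ 0.0722 -0.2025  0.    ] angle deg 0.05169814465096211 qvel 0.0011077012610755817
[[ 0.5529 -0.1165  0.025 ]
 [ 0.6799 -0.2241  0.025 ]] [ 0.6164 -0.1703  0.025 ]
[[ 0.3574 -0.275 ]
 [ 0.3505 -0.0586]
 [ 0.4601 -0.0549]
 [ 0.4707 -0.2685]] [ 0.4097 -0.1642]
[[ 0.353  -0.2732]
 [ 0.345  -0.059 ]
 [ 0.4594 -0.0554]
 [ 0.4709 -0.2679]] [ 0.4071 -0.1639]
clock 37.23 tcp [ 0.5635 -0.2     0.1146] F [-0.1 -0.9 -3.1] w 0.0326 q [-0.44  0.71  0.98  1.89 -0.73  0.95 -0.16]
 turn5 [  0.0039  -0.0101 -12.469 ] rows>= 12.5  shift after turn [-0.1334 -0.0052 -0.0854]  shift before turn [-0.0664  0.1157 -0.0855] rows>= 2.1
```

View pics/w21.png

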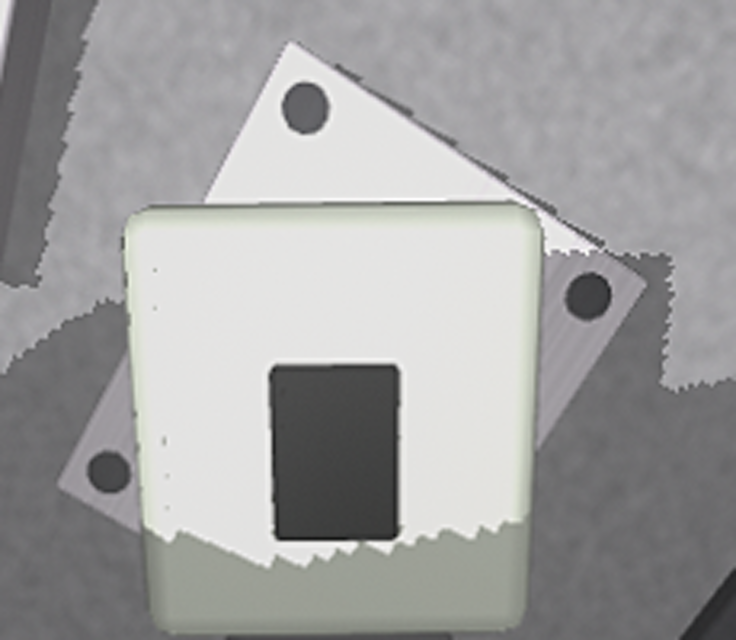

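send_rows:
  series:
    - [[-0.005,0.01,-0.03],[0,0,0]]
    - [[-0.015,0.025,-0.03],[0,0,-0.9]]
    - [[0,0,-0.01],[0,0,-0.9]]
    - [[0,0,0],[0,0,-0.9]]
    - [[0,0,0],[0,0,-0.9]]
    - [[0,0,0],[0,0,-0.9]]
    - [[0,0,0],[0,0,-0.9]]
    - [[0,0,0],[0,0,-0.9]]
    - [[0,0,0],[0,0,-0.9]]
    - [[0,0,0],[0,0,-0.9]]
    - [[0,0,0],[0,0,-0.9]]
    - [[0,0,0],[0,0,-0.9]]
    - [[0,0,0],[0,0,-0.9]]
    - [[0,0,0],[0,0,-0.9]]
    - [[0,0,0],[0,0,-0.8]]
    - [[0,0,0],[0,0,0]]
    - [[0,0,0],[0,0,0]]

```text
clock: 39.35
tcp_pos: [0.523, -0.2002, 0.1846]
orientation: [3.14, 0.062, 0.001]
contact_force: [0.4, -0.2, -2.3]
grip_width: 0.0328
```

Run:
```python
from h import *
rel((.4093,-.1675,.15),2.4)
```

```text
clock 39.35 tcp [ 0.523  -0.2002  0.1846] F [ 0.4 -0.2 -2.3] w 0.0328 q [-0.38  0.44  0.82  1.92 -0.4   0.95  0.68]
 turn5 [ 0.0081 -0.0063 -0.0286] rows>= 0.0  shift after turn [-0.1122 -0.0374  0.0346]  shift before turn [-0.1124 -0.0372  0.0345] rows>= 1.8
```

send_rows:
  series:
    - [[-0.03,-0.01,0],[0,0,-0.03]]
    - [[-0.04,-0.012,0],[0,0,0]]
    - [[-0.03,-0.01,0.01],[0,0,0]]
    - [[-0.0122,-0.0054,0.02],[0,0,0]]
    - [[0,0,0.03],[0,0,0]]
    - [[0,0,0.03],[0,0,0]]
    - [[0,0,0.03],[0,0,0]]
    - [[0,0,0.02],[0,0,0]]
    - [[0,0,0],[0,0,0]]
    - [[0,0,0],[0,0,0]]
    - [[0,0,0],[0,0,0]]

```text
clock: 40.72
tcp_pos: [0.4103, -0.1678, 0.0454]
orientation: [3.14, 0.068, 0.004]
contact_force: [-0.5, -0.3, -3.5]
grip_width: 0.0327
```

Run:
```python
from h import *
rel((.4093,-.1675,.015),2.4)
c=cam("wrist");save(c,"w22.png")
```

```text
clock 40.73 tcp [ 0.4103 -0.1678  0.0454] F [-0.5 -0.3 -3.5] w 0.0327 q [-0.28  0.48  0.66  2.27 -0.58  0.55  0.86]
 turn5 [ 0.0118 -0.0267  0.0184] rows>= 0.0  shift after turn [-0.0009 -0.0003  0.0304]  shift before turn [-0.001  -0.0004  0.0304] rows>= 0.5
```

View pics/w22.png

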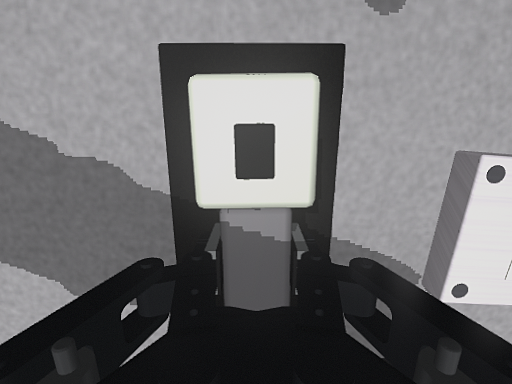

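send_rows:
  series:
    - [[-0.001,0,0.015],[0,0,0]]
    - [[0,0,0.01],[0,0,0]]
    - [[0,0,0.005],[0,0,0]]
    - [[0,0,0],[0,0,0]]
    - [[0,0,0],[0,0,0]]

```text
clock: 41.4
tcp_pos: [0.4087, -0.1678, 0.0147]
orientation: [3.14, 0.068, 0.001]
contact_force: [-0.4, 1.1, -2.4]
grip_width: 0.033
```

send_rows:
  series:
    - [[0,0,0.001],[0,0,0]]
    - [[0,0,0],[0,0,0]]
    - [[0,0,0],[0,0,0]]

```text
clock: 41.78
tcp_pos: [0.4088, -0.1678, 0.0137]
orientation: [3.14, 0.069, 0.002]
contact_force: [0.8, -0.2, 1.5]
grip_width: 0.0322
```

Contact with the mat. Release, wait, rise.

send_rows:
  series:
    - [[0,0,0],[0,0,0]]
    - [[0,0,0],[0,0,0]]
    - [[0,0,0],[0,0,0]]
    - [[0,0,0],[0,0,0]]
    - [[0,0,-0.02],[0,0,0]]
    - [[0,0,-0.04],[0,0,0]]
    - [[0,0,-0.05],[0,0,0]]
    - [[0,0,-0.05],[0,0,0]]
    - [[0,0,-0.03],[0,0,0]]
    - [[0,0,0],[0,0,0]]
  fingers: 0

```text
clock: 43.02
tcp_pos: [0.4098, -0.1676, 0.2052]
orientation: [-3.14, -0.07, -0.009]
contact_force: [-0.1, 1.0, 0.1]
grip_width: 0.0851
```

Run:
```python
from h import *
rel((.55,.3,.2),0)
c=cam("wrist");save(c,"w23.png")
s=cam("scene");save(s,"s23.png",(60,80,400,320),2.3)
save(s,"s23b.png",(310,110,390,190),9)
```

```text
clock 43.02 tcp [ 0.4098 -0.1676  0.2052] F [-0.1  1.   0.1] w 0.0851 q [-0.64  0.16  1.    2.16 -0.18  0.9   0.51]
 turn5 [-0.0045 -0.0626  0.5086] rows>= 0.5  shift after turn [ 0.1402 -0.4676  0.0052]  shift before turn [ 0.1607 -0.4609  0.0062] rows>= 7.5
```

View pics/w23.png

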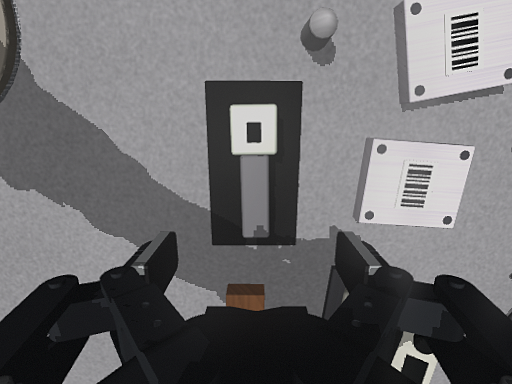

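View pics/s23.png

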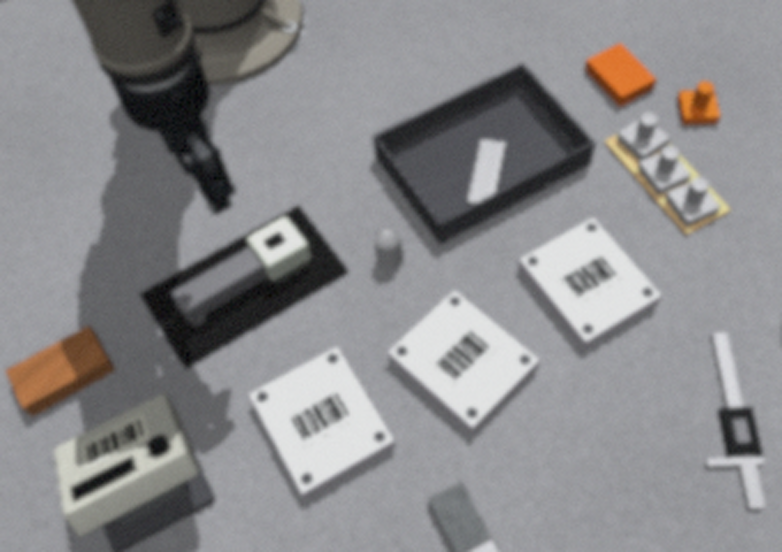

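View pics/s23b.png

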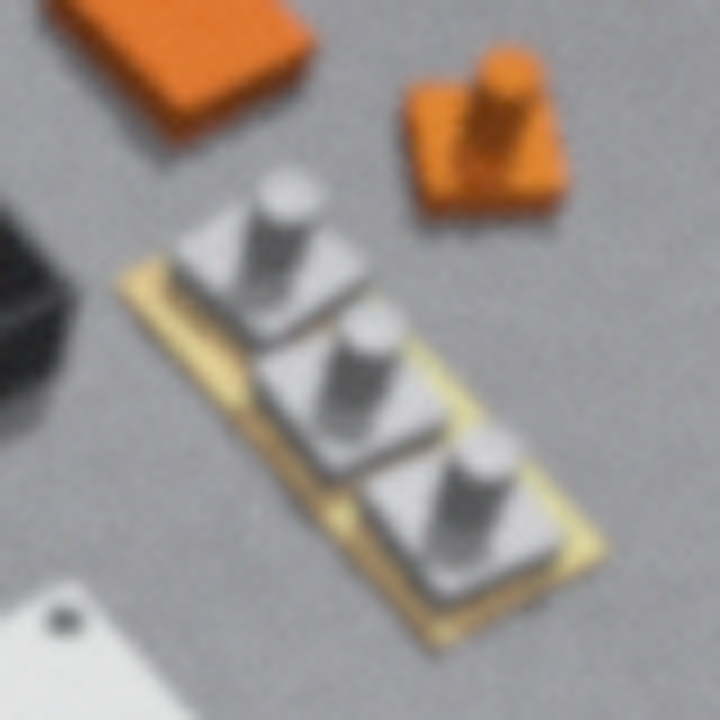

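send_rows:
  series:
    - [[0.02,-0.02,0],[0,0,0]]
    - [[0.03,-0.04,0],[0,0,0]]
    - [[0.03,-0.045,0],[0,0,0]]
    - [[0.02,-0.045,0],[0,0,0]]
    - [[0.02,-0.045,0],[0,0,0]]
    - [[0.01,-0.045,0],[0,0,0]]
    - [[0.01,-0.045,0],[0,0,0]]
    - [[0.01,-0.045,0],[0,0,0]]
    - [[0.003,-0.045,0],[0,0,0]]
    - [[0,-0.045,0],[0,0,0]]
    - [[0,-0.045,0],[0,0,0]]
    - [[0,-0.046,0],[0,0,0]]
  fingers: 100
  grip_force: 70

```text
clock: 44.62
tcp_pos: [0.5378, 0.352, 0.2006]
orientation: [3.138, 0.069, -0.004]
contact_force: [0.3, 0.2, -0.5]
grip_width: 0.0519
```

send_rows:
  series:
    - [[0,0,0],[0,0,-1]]
    - [[0,0,0],[0,0,-1]]
    - [[0,0,0],[0,0,-1]]
    - [[0,0,0],[0,0,-1]]
    - [[0,0,0],[0,0,-1]]
    - [[0,0,0],[0,0,-1]]
    - [[0,0,0],[0,0,-1]]
    - [[0,0,0],[0,0,-1]]
    - [[0,0,0],[0,0,-1]]
    - [[0,0,0],[0,0,-1]]
    - [[0,0,0],[0,0,-1]]
    - [[0,0,0],[0,0,-1]]
    - [[0,0,0],[0,0,-1]]
    - [[0,0,0],[0,0,-1]]
    - [[0,0,0],[0,0,-1]]
    - [[0,0,0],[0,0,-1]]
    - [[0,0,0],[0,0,0]]
    - [[0,0,0],[0,0,0]]

```text
clock: 46.88
tcp_pos: [0.5385, 0.3499, 0.2019]
orientation: [2.363, 2.07, -0.003]
contact_force: [-1.0, 0.3, 0.1]
grip_width: 0.0519
```

Run:
```python
from h import *
rel((.56,.35,.2),83)
c=cam("wrist");save(c,"w24.png",None,1.5);import pickle;pickle.dump(c,open("w24.pkl","wb"))
```

```text
clock 46.88 tcp [0.5385 0.3499 0.2019] F [-1.   0.3  0.1] w 0.0519 q [-0.98  0.48  0.43  1.69 -0.22  1.03  0.96]
 turn5 [-0.0109  0.0195 -0.1153] rows>= 0.1  shift after turn [0.0027 0.0214 0.0019]  shift before turn [0.0029 0.0213 0.0019] rows>= 0.3
```

View pics/w24.png

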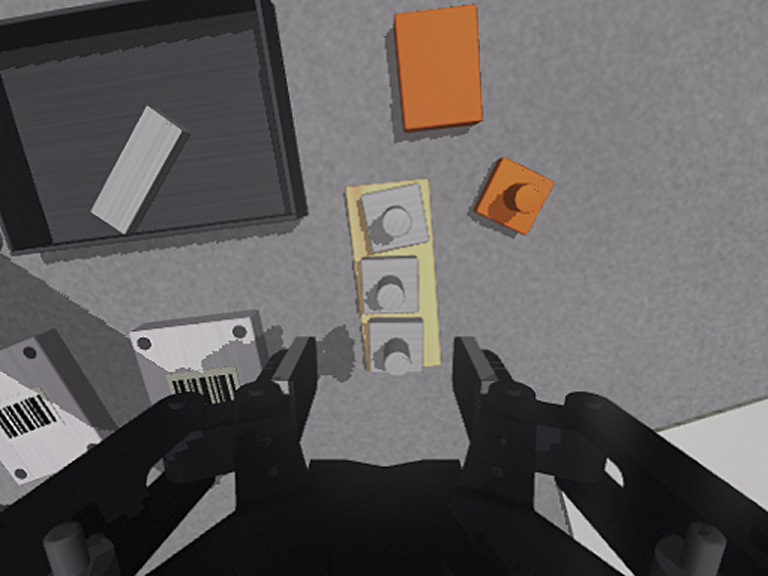

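Run:
```python
from h import *
import pickle;c=pickle.load(open("w24.pkl","rb"))
save(c,"w24b.png",(225,110,305,255),4.1)
px=np.array([(397,221),(391,293),(398,361)])/1.5
print(plane(c,px,.054))
s=cam("scene");S=lambda *p:((np.array(p,float)+.5)/9-.5+[310,110])
print(tri(c,px,s,S((292,195),(374,327),(490,450))))
```

```text
[[0.5029 0.3644 0.054 ]
 [0.5561 0.3532 0.054 ]
 [0.6127 0.3515 0.054 ]]
[[0.5027 0.364  0.0507 0.0015]
 [0.5571 0.3526 0.0488 0.0014]
 [0.6138 0.3507 0.0504 0.0018]]
```

View pics/w24b.png

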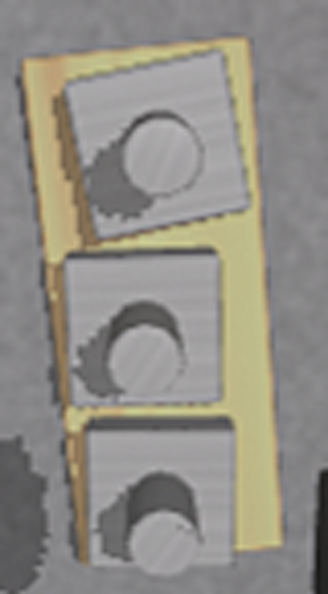

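Run:
```python
from h import *
import pickle;c=pickle.load(open("w24.pkl","rb"))
W=lambda *p:((np.array(p,float)+.5)/4.1-.5+[225,110])
px=W((163,155),(147,361),(164,543));P=plane(c,px,.054);print(P)
s=cam("scene");S=lambda *p:((np.array(p,float)+.5)/9-.5+[310,110])
d=cam("side");save(d,"d24.png",(150,110,250,170),8)
print(tri(c,px,s,S((292,195),(374,327),(490,450))))
for p in P: rel((p[0],p[1],.034),83)
```

```text
[[0.503  0.3641 0.054 ]
 [0.5588 0.3526 0.054 ]
 [0.6144 0.3504 0.054 ]]
[[0.5028 0.3637 0.051  0.0013]
 [0.5586 0.3515 0.0513 0.0027]
 [0.6145 0.3496 0.0521 0.002 ]]
clock 47.08 tcp [0.5388 0.3498 0.2029] F [ 0.1  0.4 -1.1] w 0.0516 q [-0.98  0.48  0.43  1.69 -0.22  1.03  0.96]
 turn5 [ 0.0047  0.0093 -0.1059] rows>= 0.1  shift after turn [ 0.0098 -0.0373  0.1689]  shift before turn [ 0.0096 -0.0375  0.1689] rows>= 2.7
clock 47.08 tcp [0.5388 0.3498 0.2029] F [ 0.1  0.4 -1.1] w 0.0516 q [-0.98  0.48  0.43  1.69 -0.22  1.03  0.96]
 turn5 [ 0.0047  0.0093 -0.1059] rows>= 0.1  shift after turn [0.0052 0.0195 0.1689]  shift before turn [0.0055 0.0194 0.169 ] rows>= 2.7
clock 47.08 tcp [0.5388 0.3498 0.2029] F [ 0.1  0.4 -1.1] w 0.0516 q [-0.98  0.48  0.43  1.69 -0.22  1.03  0.96]
 turn5 [ 0.0047  0.0093 -0.1059] rows>= 0.1  shift after turn [0.0098 0.0749 0.1689]  shift before turn [0.0107 0.0747 0.169 ] rows>= 2.7
```

View pics/d24.png

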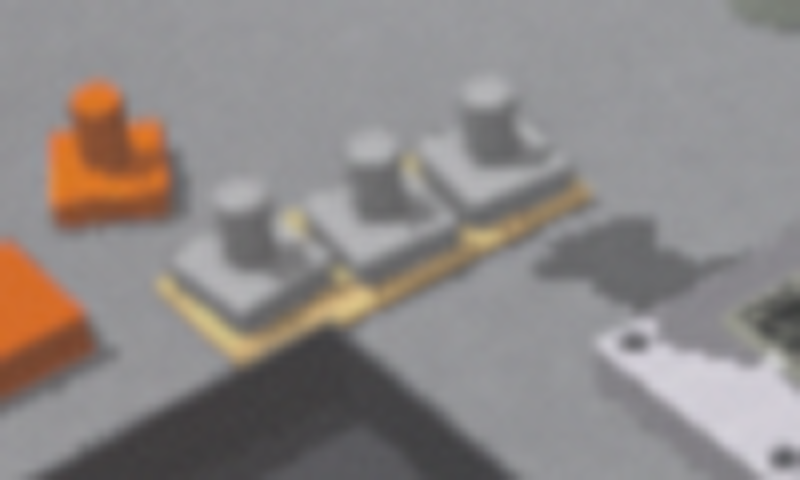

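send_rows:
  series:
    - [[0.005,0.03,0.02],[0,0,-0.1]]
    - [[0.005,0.035,0.04],[0,0,0]]
    - [[0,0.0098,0.04],[0,0,0]]
    - [[0,0,0.04],[0,0,0]]
    - [[0,0,0.01],[0,0,0]]
    - [[0,0,0],[0,0,0]]
    - [[0,0,0],[0,0,0]]
    - [[0,0,0],[0,0,0]]

```text
clock: 48.08
tcp_pos: [0.6154, 0.3508, 0.0552]
orientation: [2.352, 2.081, 0.004]
contact_force: [-0.0, -0.4, 0.1]
grip_width: 0.0519
```

Run:
```python
from h import *
rel((.6144,.3504,.028),83)
c=cam("wrist");save(c,"w25.png")
```

```text
clock 48.08 tcp [0.6154 0.3508 0.0552] F [-0.  -0.4  0.1] w 0.0519 q [-0.85  0.74  0.36  1.61 -0.32  0.85  1.09]
 turn5 [ 0.0311 -0.0155  0.0015] rows>= 0.0  shift after turn [-0.0005 -0.0009  0.0272]  shift before turn [-0.0005 -0.001   0.0272] rows>= 0.4
```

View pics/w25.png

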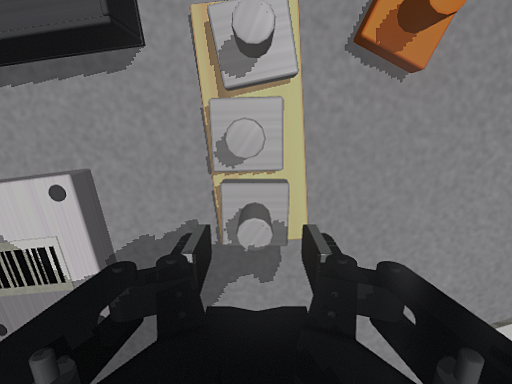

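send_rows:
  series:
    - [[-0.0005,-0.001,0.015],[0,0,0]]
    - [[0,0,0.012],[0,0,0]]
    - [[0,0,0],[0,0,0]]
    - [[0,0,0],[0,0,0]]

```text
clock: 48.62
tcp_pos: [0.6136, 0.3496, 0.026]
orientation: [2.352, 2.081, -0.0]
contact_force: [-1.2, 0.4, -0.5]
grip_width: 0.052
```

send_rows:
  series:
    - [[0,0,0],[0,0,0]]
    - [[0,0,0],[0,0,0]]
    - [[0,0,0],[0,0,0]]
    - [[0,0,0],[0,0,0]]
    - [[0,0,0],[0,0,0]]
    - [[0,0,0],[0,0,0]]
  fingers: 255
  grip_force: 70

```text
clock: 49.38
tcp_pos: [0.6139, 0.35, 0.0269]
orientation: [2.352, 2.081, 0.002]
contact_force: [-0.9, -0.4, 5.2]
grip_width: 0.0202
```

send_rows:
  series:
    - [[0,0,-0.01],[0,0,0]]
    - [[0,0,-0.03],[0,0,0]]
    - [[0,0,-0.04],[0,0,0]]
    - [[0,0,-0.03],[0,0,0]]
    - [[0,0,0],[0,0,0]]
    - [[0,0,0],[0,0,0]]

```text
clock: 50.12
tcp_pos: [0.6125, 0.3495, 0.1351]
orientation: [2.352, 2.082, -0.003]
contact_force: [-0.3, 0.3, -2.1]
grip_width: 0.0202
```

Run:
```python
from h import *
rel((.633,.1755,.12),83)
c=cam("wrist");save(c,"w26.png")
```

```text
clock 50.12 tcp [0.6125 0.3495 0.1351] F [-0.3  0.3 -2.1] w 0.0202 q [-0.87  0.65  0.4   1.58 -0.29  0.98  1.07]
 turn5 [-0.0114  0.0194  0.0024] rows>= 0.0  shift after turn [-0.1702  0.0416  0.0151]  shift before turn [-0.1702  0.0416  0.0154] rows>= 2.7
```

View pics/w26.png

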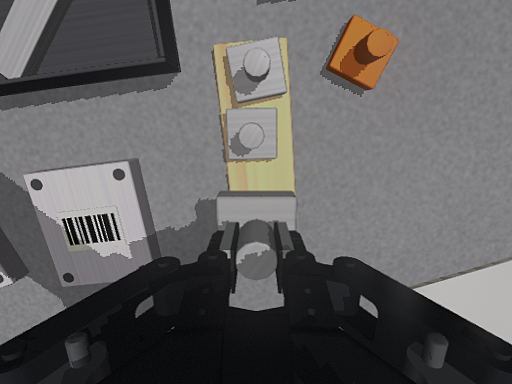

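send_rows:
  series:
    - [[-0.025,0.006,0],[0,0,0]]
    - [[-0.04,0.01,0],[0,0,0]]
    - [[-0.04,0.01,0],[0,0,0]]
    - [[-0.04,0.01,0],[0,0,0]]
    - [[-0.025,0.0056,0],[0,0,0]]
    - [[0,0,0.02],[0,0,0]]
    - [[0,0,0.03],[0,0,0]]
    - [[0,0,0.02],[0,0,0]]
    - [[0,0,0],[0,0,0]]
    - [[0,0,0],[0,0,0]]
    - [[0,0,0],[0,0,0]]

```text
clock: 51.55
tcp_pos: [0.6349, 0.1762, 0.0675]
orientation: [2.352, 2.081, 0.003]
contact_force: [0.1, 0.3, -1.0]
grip_width: 0.0196
```

Run:
```python
from h import *
rel((.633,.1755,.0465),83)
c=cam("wrist");save(c,"w27.png")
```

```text
clock 51.55 tcp [0.6349 0.1762 0.0675] F [ 0.1  0.3 -1. ] w 0.0196 q [-0.63  0.66  0.38  1.74 -0.32  0.8   1.35]
 turn5 [ 0.0284 -0.0031  0.0013] rows>= 0.0  shift after turn [-0.0009 -0.0018  0.021 ]  shift before turn [-0.0009 -0.0018  0.021 ] rows>= 0.3
```

View pics/w27.png

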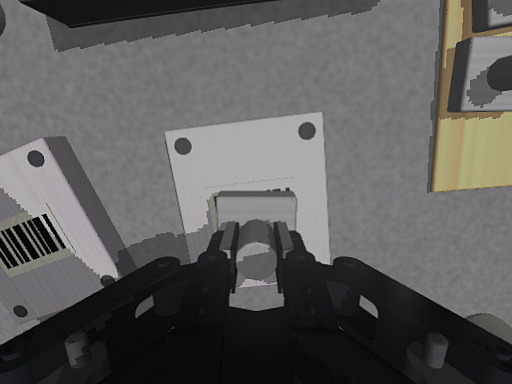

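send_rows:
  series:
    - [[-0.001,-0.0018,0.012],[0,0,0]]
    - [[0,0,0.007],[0,0,0]]
    - [[0,0,0.002],[0,0,0]]
    - [[0,0,0],[0,0,0]]
    - [[0,0,0],[0,0,0]]

```text
clock: 52.22
tcp_pos: [0.6315, 0.175, 0.0459]
orientation: [-2.353, -2.081, 0.002]
contact_force: [-5.9, -0.7, 7.6]
grip_width: 0.0201
```

send_rows:
  series:
    - [[0,0,0.001],[0,0,0]]
    - [[0,0,0],[0,0,0]]
    - [[0,0,0],[0,0,0]]

```text
clock: 52.6
tcp_pos: [0.6315, 0.175, 0.0459]
orientation: [-2.353, -2.081, 0.001]
contact_force: [-8.6, -1.3, 16.3]
grip_width: 0.0202
```

send_rows:
  series:
    - [[0,0,-0.0015],[0,0,0]]
    - [[0,0,0],[0,0,0]]

```text
clock: 52.85
tcp_pos: [0.6321, 0.1751, 0.0459]
orientation: [2.352, 2.081, -0.0]
contact_force: [-2.1, 0.4, 3.3]
grip_width: 0.0197
```

send_rows:
  series:
    - [[0,0,0],[0,0,0]]
    - [[0,0,0],[0,0,0]]
    - [[0,0,0],[0,0,0]]
    - [[0,0,-0.02],[0,0,0]]
    - [[0,0,-0.04],[0,0,0]]
    - [[0,0,-0.04],[0,0,0]]
    - [[0,0,-0.02],[0,0,0]]
    - [[0,0,0],[0,0,0]]
    - [[0,0,0],[0,0,0]]
  fingers: 100

```text
clock: 53.98
tcp_pos: [0.6311, 0.1752, 0.1645]
orientation: [-2.353, -2.082, 0.003]
contact_force: [-0.1, -0.4, -0.3]
grip_width: 0.0517
```

Run:
```python
from h import *
rel((.5588,.3526,.1),83)
c=cam("wrist");save(c,"w28.png",None,1.5)
```

```text
clock 53.98 tcp [0.6311 0.1752 0.1645] F [-0.1 -0.4 -0.3] w 0.0517 q [-0.67  0.54  0.43  1.69 -0.26  0.97  1.3 ]
 turn5 [-0.0158  0.0171  0.0036] rows>= 0.0  shift after turn [ 0.1673 -0.0934  0.0645]  shift before turn [ 0.1674 -0.0932  0.0644] rows>= 2.7
```

View pics/w28.png

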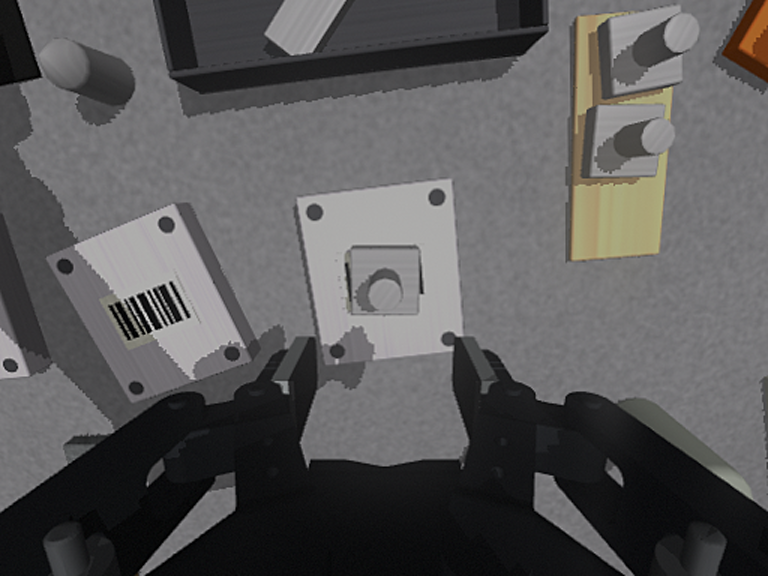

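send_rows:
  series:
    - [[0.025,-0.014,0],[0,0,0]]
    - [[0.04,-0.022,0],[0,0,0]]
    - [[0.04,-0.022,0],[0,0,0]]
    - [[0.04,-0.022,0.01],[0,0,0]]
    - [[0.0223,-0.0134,0.03],[0,0,0]]
    - [[0,0,0.04],[0,0,0]]
    - [[0,0,0.025],[0,0,0]]
    - [[0,0,0],[0,0,0]]
    - [[0,0,0],[0,0,0]]
    - [[0,0,0],[0,0,0]]

```text
clock: 55.28
tcp_pos: [0.5607, 0.3529, 0.062]
orientation: [2.352, 2.081, 0.003]
contact_force: [-0.5, -0.7, 0.3]
grip_width: 0.0519
```

Run:
```python
from h import *
rel((.5588,.3526,.027),83)
c=cam("wrist");save(c,"w29.png")
```

```text
clock 55.27 tcp [0.5607 0.3529 0.062 ] F [-0.5 -0.7  0.3] w 0.0519 q [-0.91  0.67  0.36  1.73 -0.31  0.8   1.05]
 turn5 [ 0.0247 -0.0095 -0.0027] rows>= 0.0  shift after turn [-0.0005 -0.0018  0.035 ]  shift before turn [-0.0006 -0.0019  0.035 ] rows>= 0.6
```

View pics/w29.png

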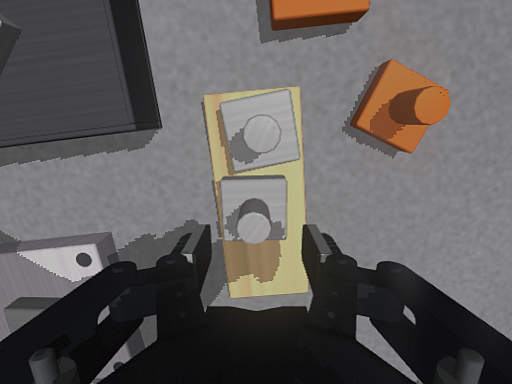

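send_rows:
  series:
    - [[-0.0006,-0.0018,0.015],[0,0,0]]
    - [[0,0,0.012],[0,0,0]]
    - [[0,0,0.008],[0,0,0]]
    - [[0,0,0],[0,0,0]]
    - [[0,0,0],[0,0,0]]

```text
clock: 55.95
tcp_pos: [0.5582, 0.3522, 0.0258]
orientation: [2.352, 2.081, 0.0]
contact_force: [0.6, -0.1, -0.5]
grip_width: 0.0517
```

send_rows:
  series:
    - [[0,0,0],[0,0,0]]
    - [[0,0,0],[0,0,0]]
    - [[0,0,0],[0,0,0]]
    - [[0,0,0],[0,0,0]]
    - [[0,0,0],[0,0,0]]
    - [[0,0,0],[0,0,0]]
  fingers: 255
  grip_force: 70

```text
clock: 56.7
tcp_pos: [0.5583, 0.3523, 0.0263]
orientation: [2.352, 2.081, 0.001]
contact_force: [-0.9, -0.7, 5.8]
grip_width: 0.0198
```

send_rows:
  series:
    - [[0,0,-0.01],[0,0,0]]
    - [[0,0,-0.03],[0,0,0]]
    - [[0,0,-0.04],[0,0,0]]
    - [[0,0,-0.04],[0,0,0]]
    - [[0,0,-0.02],[0,0,0]]
    - [[0,0,0],[0,0,0]]
    - [[0,0,0],[0,0,0]]

```text
clock: 57.58
tcp_pos: [0.5568, 0.3518, 0.1639]
orientation: [2.352, 2.082, -0.005]
contact_force: [-0.4, 0.0, -1.4]
grip_width: 0.0198
```

Run:
```python
from h import *
rel((.6365,-.0043,.12),83)
c=cam("wrist");save(c,"w30.png")
```

```text
clock 57.58 tcp [0.5568 0.3518 0.1639] F [-0.4  0.  -1.4] w 0.0198 q [-0.95  0.54  0.41  1.68 -0.25  0.97  1.  ]
 turn5 [-0.0168  0.029   0.0031] rows>= 0.0  shift after turn [-0.3438  0.1225  0.0439]  shift before turn [-0.3437  0.1225  0.0446] rows>= 5.5
```

View pics/w30.png

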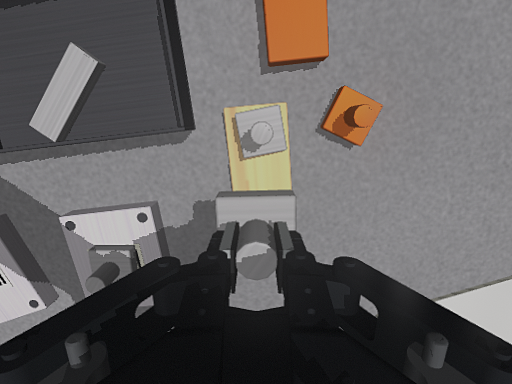

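send_rows:
  series:
    - [[-0.025,0.008,0],[0,0,0]]
    - [[-0.04,0.014,0],[0,0,0]]
    - [[-0.04,0.014,0],[0,0,0]]
    - [[-0.04,0.014,0],[0,0,0]]
    - [[-0.04,0.014,0],[0,0,0]]
    - [[-0.04,0.014,0],[0,0,0]]
    - [[-0.04,0.014,0],[0,0,0]]
    - [[-0.04,0.014,0],[0,0,0]]
    - [[-0.025,0.01,0.02],[0,0,0]]
    - [[-0.0138,0.0065,0.04],[0,0,0]]
    - [[0,0,0.03],[0,0,0]]
    - [[0,0,0.01],[0,0,0]]
    - [[0,0,0],[0,0,0]]
    - [[0,0,0],[0,0,0]]
    - [[0,0,0],[0,0,0]]

```text
clock: 59.5
tcp_pos: [0.6385, -0.0038, 0.0673]
orientation: [2.351, 2.081, 0.003]
contact_force: [-0.6, -0.3, -1.3]
grip_width: 0.0201
```

Run:
```python
from h import *
rel((.6365,-.0043,.0465),83)
c=cam("wrist");save(c,"w31.png")
```

```text
clock 59.5 tcp [ 0.6385 -0.0038  0.0673] F [-0.6 -0.3 -1.3] w 0.0201 q [-0.38  0.64  0.4   1.79 -0.34  0.78  1.64]
 turn5 [0.0314 0.0011 0.0049] rows>= 0.0  shift after turn [-0.0007 -0.0019  0.0208]  shift before turn [-0.0007 -0.0019  0.0208] rows>= 0.3
```

View pics/w31.png

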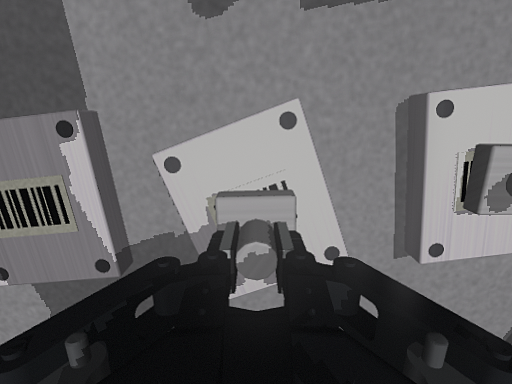

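send_rows:
  series:
    - [[-0.0007,-0.001,0.012],[0,0,0]]
    - [[0,0,0.006],[0,0,0]]
    - [[0,0,0],[0,0,0]]
    - [[0,0,0],[0,0,0]]

```text
clock: 60.05
tcp_pos: [0.6366, -0.0046, 0.0479]
orientation: [2.352, 2.081, -0.0]
contact_force: [-0.3, -0.2, -2.2]
grip_width: 0.0203
```

send_rows:
  series:
    - [[0,0,0.001],[0,0,0]]
    - [[0,0,0],[0,0,0]]

```text
clock: 60.3
tcp_pos: [0.6366, -0.0045, 0.0471]
orientation: [2.352, 2.081, 0.0]
contact_force: [-1.2, -0.4, -1.4]
grip_width: 0.02
```

send_rows:
  series:
    - [[0,0,0.001],[0,0,0]]
    - [[0,0,0.0005],[0,0,0]]
    - [[0,0,0],[0,0,0]]

```text
clock: 60.68
tcp_pos: [0.6366, -0.0045, 0.0455]
orientation: [2.352, 2.081, -0.0]
contact_force: [0.2, -0.3, -2.0]
grip_width: 0.0201
```

send_rows:
  series:
    - [[0,0,0.0008],[0,0,0]]
    - [[0,0,0],[0,0,0]]

```text
clock: 60.92
tcp_pos: [0.6366, -0.0046, 0.0454]
orientation: [2.353, 2.081, 0.0]
contact_force: [-3.2, 0.1, 5.5]
grip_width: 0.0201
```

Touching. Release and go back for the last marker.

send_rows:
  series:
    - [[0,0,-0.0004],[0,0,0]]
    - [[0,0,0],[0,0,0]]
    - [[0,0,0],[0,0,0]]
    - [[0,0,0],[0,0,0]]
    - [[0,0,-0.02],[0,0,0]]
    - [[0,0,-0.04],[0,0,0]]
    - [[0,0,-0.04],[0,0,0]]
    - [[0,0,-0.02],[0,0,0]]
    - [[0,0,0],[0,0,0]]
  fingers: 100

```text
clock: 62.05
tcp_pos: [0.6375, -0.0044, 0.1669]
orientation: [2.351, 2.08, 0.004]
contact_force: [-0.1, -0.2, -1.1]
grip_width: 0.0518
```

Run:
```python
from h import *
rel((.503,.3641,.1),83)
c=cam("wrist");save(c,"w32.png")
s=cam("scene");save(s,"s32.png",(60,80,400,320),2.3)
```

```text
clock 62.05 tcp [ 0.6375 -0.0044  0.1669] F [-0.1 -0.2 -1.1] w 0.0518 q [-0.43  0.51  0.46  1.74 -0.27  0.95  1.59]
 turn5 [ 0.0442 -0.0046  0.0003] rows>= 0.0  shift after turn [ 0.3494 -0.1784  0.0669]  shift before turn [ 0.3494 -0.1786  0.0663] rows>= 5.6
```

View pics/w32.png

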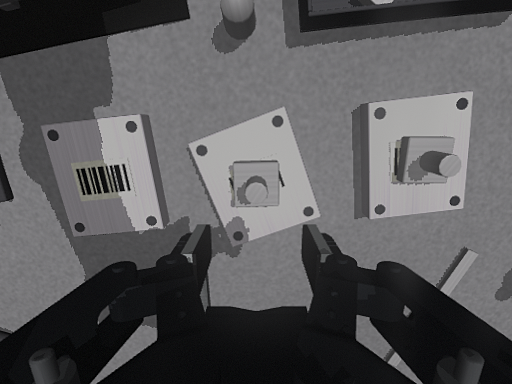

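View pics/s32.png

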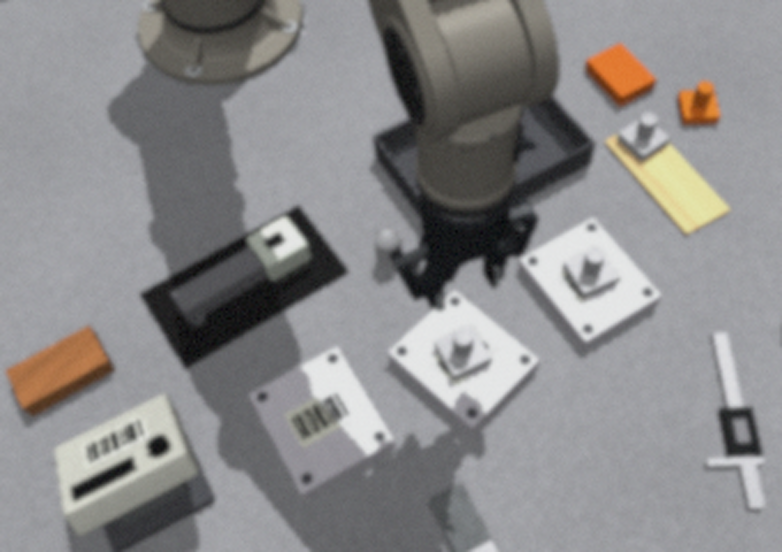

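send_rows:
  series:
    - [[0.025,-0.013,0],[0,0,0]]
    - [[0.04,-0.02,0],[0,0,0]]
    - [[0.04,-0.02,0],[0,0,0]]
    - [[0.04,-0.02,0],[0,0,0]]
    - [[0.04,-0.02,0],[0,0,0]]
    - [[0.04,-0.02,0],[0,0,0]]
    - [[0.04,-0.02,0],[0,0,0]]
    - [[0.04,-0.02,0],[0,0,0]]
    - [[0.03,-0.015,0],[0,0,0]]
    - [[0.0144,-0.0104,0.03],[0,0,0]]
    - [[0,0,0.04],[0,0,0]]
    - [[0,0,0.035],[0,0,0]]
    - [[0,0,0],[0,0,0]]
    - [[0,0,0],[0,0,0]]
    - [[0,0,0],[0,0,0]]

```text
clock: 64.03
tcp_pos: [0.503, 0.3645, 0.0612]
orientation: [2.352, 2.081, 0.004]
contact_force: [-0.1, 0.0, -0.9]
grip_width: 0.052
```

Run:
```python
from h import *
rel((.503,.3641,.027),83)
c=cam("wrist");save(c,"w33.png")
```

```text
clock 64.03 tcp [0.503  0.3645 0.0612] F [-0.1  0.  -0.9] w 0.052 q [-0.99  0.61  0.35  1.84 -0.3   0.74  0.98]
 turn5 [ 0.0262 -0.0137 -0.0029] rows>= 0.0  shift after turn [-0.0004  0.      0.0342]  shift before turn [-0.0004 -0.      0.0342] rows>= 0.5
```

View pics/w33.png

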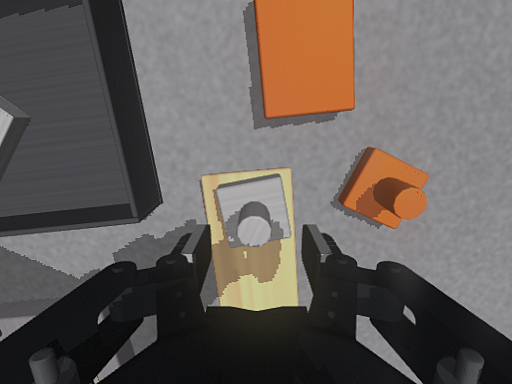

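send_rows:
  series:
    - [[-0.0004,0,0.015],[0,0,0]]
    - [[0,0,0.012],[0,0,0]]
    - [[0,0,0.007],[0,0,0]]
    - [[0,0,0],[0,0,0]]
    - [[0,0,0],[0,0,0]]

```text
clock: 64.7
tcp_pos: [0.5023, 0.3636, 0.0259]
orientation: [2.352, 2.081, 0.001]
contact_force: [0.2, -0.4, 0.4]
grip_width: 0.0518
```

send_rows:
  series:
    - [[0,0,0],[0,0,0]]
    - [[0,0,0],[0,0,0]]
    - [[0,0,0],[0,0,0]]
    - [[0,0,0],[0,0,0]]
    - [[0,0,0],[0,0,0]]
    - [[0,0,0],[0,0,0]]
  fingers: 255
  grip_force: 70

```text
clock: 65.45
tcp_pos: [0.5024, 0.3638, 0.0264]
orientation: [2.352, 2.081, 0.001]
contact_force: [-0.8, -0.6, 6.0]
grip_width: 0.0201
```

send_rows:
  series:
    - [[0,0,-0.01],[0,0,0]]
    - [[0,0,-0.03],[0,0,0]]
    - [[0,0,-0.04],[0,0,0]]
    - [[0,0,-0.04],[0,0,0]]
    - [[0,0,-0.02],[0,0,0]]
    - [[0,0,0],[0,0,0]]
    - [[0,0,0],[0,0,0]]

```text
clock: 66.32
tcp_pos: [0.5012, 0.3632, 0.1647]
orientation: [2.352, 2.081, -0.003]
contact_force: [0.3, -0.1, -1.6]
grip_width: 0.02
```

Run:
```python
from h import *
rel((.6137,-.1718,.12),83)
c=cam("wrist");save(c,"w34.png")
```

```text
clock 66.33 tcp [0.5012 0.3632 0.1647] F [ 0.3 -0.1 -1.6] w 0.02 q [-1.04  0.48  0.42  1.78 -0.23  0.93  0.93]
 turn5 [-0.0068  0.0219  0.0021] rows>= 0.0  shift after turn [-0.5173  0.1769  0.0447]  shift before turn [-0.5173  0.1768  0.0456] rows>= 8.3
```

View pics/w34.png

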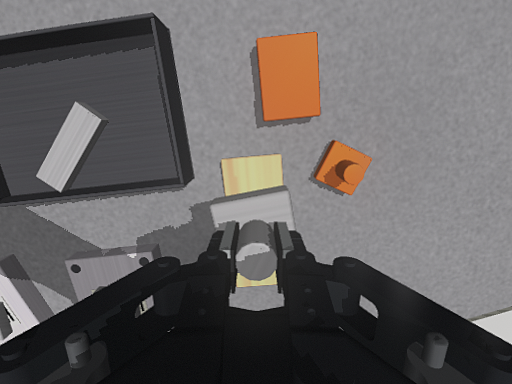

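send_rows:
  series:
    - [[-0.025,0.008,0],[0,0,0]]
    - [[-0.04,0.0137,0],[0,0,0]]
    - [[-0.04,0.0137,0],[0,0,0]]
    - [[-0.04,0.0137,0],[0,0,0]]
    - [[-0.04,0.0137,0],[0,0,0]]
    - [[-0.04,0.0137,0],[0,0,0]]
    - [[-0.04,0.0137,0],[0,0,0]]
    - [[-0.04,0.0137,0],[0,0,0]]
    - [[-0.04,0.0137,0],[0,0,0]]
    - [[-0.04,0.0137,0],[0,0,0]]
    - [[-0.04,0.0137,0],[0,0,0]]
    - [[-0.04,0.0137,0],[0,0,0]]
    - [[-0.035,0.012,0],[0,0,0]]
    - [[-0.0173,0.0062,0.03],[0,0,0]]
    - [[0,0,0.04],[0,0,0]]
    - [[0,0,0.03],[0,0,0]]
    - [[0,0,0],[0,0,0]]
    - [[0,0,0],[0,0,0]]
    - [[0,0,0],[0,0,0]]

```text
clock: 68.75
tcp_pos: [0.6154, -0.172, 0.0678]
orientation: [2.351, 2.08, 0.002]
contact_force: [-0.3, 0.5, -0.9]
grip_width: 0.0197
```

Run:
```python
from h import *
rel((.6137,-.1718,.0455),83)
c=cam("wrist");save(c,"w35.png")
```

```text
clock 68.75 tcp [ 0.6154 -0.172   0.0678] F [-0.3  0.5 -0.9] w 0.0197 q [-0.14  0.64  0.44  1.79 -0.37  0.78  1.93]
 turn5 [ 0.0362  0.0099 -0.0022] rows>= 0.0  shift after turn [-0.     -0.0017  0.0223]  shift before turn [-0.     -0.0018  0.0223] rows>= 0.4
```

View pics/w35.png

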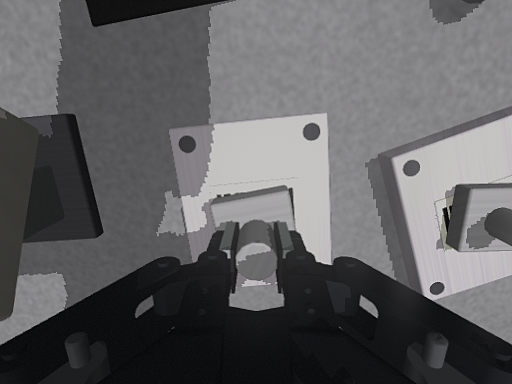

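send_rows:
  series:
    - [[0,-0.001,0.012],[0,0,0]]
    - [[0,0,0.007],[0,0,0]]
    - [[0,0,0.0015],[0,0,0]]
    - [[0,0,0],[0,0,0]]
    - [[0,0,0],[0,0,0]]

```text
clock: 69.42
tcp_pos: [0.6137, -0.1713, 0.0456]
orientation: [2.352, 2.081, -0.0]
contact_force: [-0.3, 1.0, -0.3]
grip_width: 0.02
```

send_rows:
  series:
    - [[0,0,0.0008],[0,0,0]]
    - [[0,0,0],[0,0,0]]

```text
clock: 69.68
tcp_pos: [0.6137, -0.1714, 0.0454]
orientation: [2.352, 2.081, 0.0]
contact_force: [-1.7, 0.3, 3.9]
grip_width: 0.0201
```

send_rows:
  series:
    - [[0,0,-0.0003],[0,0,0]]
    - [[0,0,0],[0,0,0]]
    - [[0,0,0],[0,0,0]]
    - [[0,0,0],[0,0,0]]
    - [[0,0,-0.02],[0,0,0]]
    - [[0,0,-0.04],[0,0,0]]
    - [[0,0,-0.04],[0,0,0]]
    - [[0,0,-0.04],[0,0,0]]
    - [[0,0,-0.04],[0,0,0]]
    - [[-0.03,-0.03,0],[0,0,0]]
    - [[0,-0.05,0],[0,0,0]]
    - [[0,0,0],[0,0,0]]
    - [[0,0,0],[0,0,0]]
  fingers: 100

```text
clock: 71.3
tcp_pos: [0.5313, -0.1911, 0.2265]
orientation: [2.351, 2.08, 0.003]
contact_force: [-0.0, 0.2, 0.8]
grip_width: 0.0517
```

Run:
```python
from h import *
rel((.6137,-.1718,.0455),83)
c=cam("wrist");save(c,"w36.png",None,1.3)
s=cam("scene");save(s,"s36.png",(60,80,400,320),2.3)
d=cam("side");save(d,"d36.png",(120,60,440,340),2.1)
for c in (s,d):
    hsv=cv2.cvtColor(c["im"],cv2.COLOR_BGR2HSV);m=((hsv[...,2]>170)&(hsv[...,1]<40)).astype(np.uint8)
    for k in cv2.findContours(m,0,cv2.CHAIN_APPROX_NONE)[0]:
        if cv2.contourArea(k)<300: continue
        P=plane(c,k.reshape(-1,2),.025)[:,:2].astype(np.float32);q=cv2.minAreaRect(P)
        if .35<q[0][0]<.75 and abs(q[0][1])<.3: print(q)
```

```text
clock 71.3 tcp [ 0.5313 -0.1911  0.2265] F [-0.   0.2  0.8] w 0.0517 q [-0.21  0.33  0.56  1.86 -0.21  1.01  1.88]
 turn5 [0.0363 0.0023 0.0039] rows>= 0.0  shift after turn [0.0292 0.0794 0.181 ]  shift before turn [0.0292 0.0789 0.1813] rows>= 2.9
((0.612126350402832, -0.1721409261226654), (0.11329052597284317, 0.133743017911911), 89.04398345947266)
((0.6347660422325134, -0.004875071346759796), (0.13317936658859253, 0.11349344253540039), 13.682633399963379)
((0.631908118724823, 0.173979252576828), (0.113522469997406, 0.1329188048839569), 89.64205932617188)
((0.4162463843822479, -0.09986010193824768), (0.05254994332790375, 0.05407417565584183), 3.7529144287109375)
((0.6138190627098083, -0.1706984043121338), (0.11159837990999222, 0.1331806778907776), 88.57306671142578)
((0.6372202634811401, -0.001894429326057434), (0.13348762691020966, 0.11296107620000839), 13.58535385131836)
((0.6340906023979187, 0.1757529228925705), (0.1126064881682396, 0.13356108963489532), 89.84214782714844)
```

View pics/w36.png

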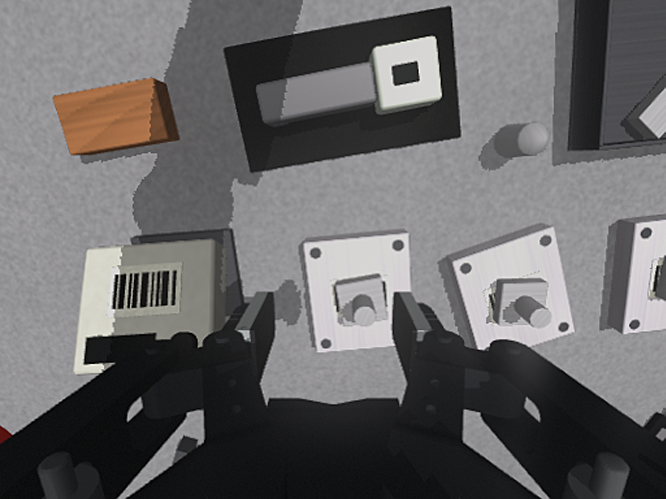

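View pics/s36.png

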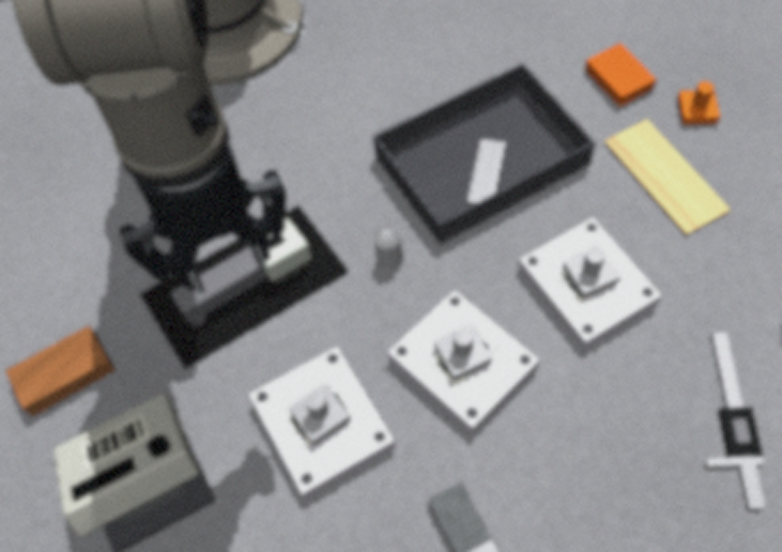

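View pics/d36.png

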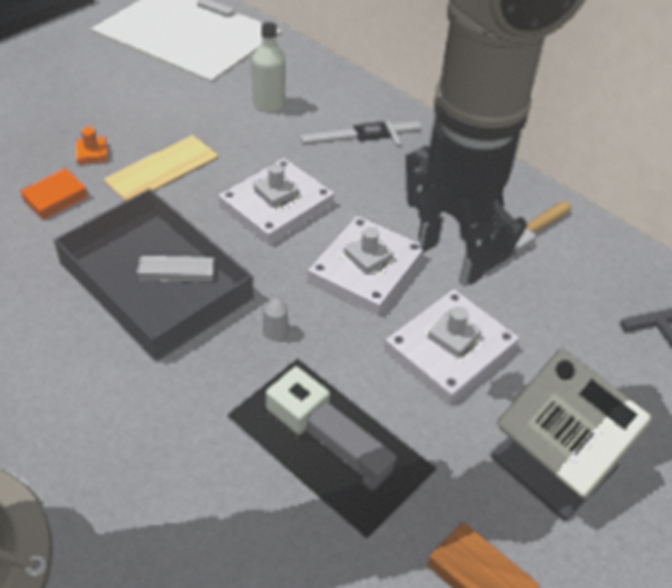

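```bash
python3 -c "
from bench import r
print(r.hand_in())"
```

```text
the job is handed in; nothing more can be done
None
```

I did the whole job in the order asked and handed it in at about 71 s, with no verdict reported.

**Offcuts:** Only the flat bar was there, on the left plate, and it is in the tray. It shifted a few centimetres inside the tray later in the run, while the robot was not near it, and stayed in.

**Scans:** I scanned the console, then the left, middle and right plates, holding each for about 2 s at about 80 mm. By the arm's measured pose the aim was within about 2 mm of my measured label centres and within 0.1° of square.

**Scanner:** It lies window down along the middle of the mat.

**Markers:** One steel marker stands upright near the middle of each plate. The orange look-alike was left alone.

**Last pictures:** The three plates are within about 2 mm of where they started, and everything standing around them looks undisturbed.

**What failed or disagreed:**
- **Console label height:** I measured about 95 mm from three pairs of views, where the text says about 106 mm. The top edge came out at 125 mm against 130 mm. I used my own measurement, so if the text is right that scan was off-centre by more than the figure above.
- **Touch on the console:** On the first approach to the right plate the scanner's tail touched the fixed console with about 7 N. I backed off, turned the scanner and did that scan clear of it.
- **Right label position:** The wrist camera put its centre about 3 mm from where the other two cameras did.
- **Left marker:** It was pressed onto its plate with about 16 N for a moment before I eased off.

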